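# Draw down the cupboard flap with the hook pole

### The job

Lift the hook pole out of its rack, pass its bent hook pin through the ring eye near the top of the cupboard's flap, and draw the flap down with it, steadily and gently, past its catch until it is fully open, home against its firm stop; the eye is only screwed into thin wood, so never load it with more than about 10 N, and do not touch the cupboard or the flap with the gripper. Then unhook the pole, leaving the flap held open there, and lay the pole back down in both forks of its rack the way it lay; leave everything else on the bench where it is.

Things in the scene. Friction and masses are not known exactly. Their poses are not given: they have to be found in the camera images.
- cupboard: Plywood bench cupboard 200 deep x 330 wide x 355 mm high, fixed to the bench. Origin: centre of its underside. Its front face is at x = -100 mm of its own frame and looks along its own -x; own z is up. The upper front is closed by the flap, the lower front by two dummy drawer fronts.
- flap (a joint): Angle of the drop-down flap in rad: 0 shut (upright), growing as its top comes out and down. Starts shut or ajar, stays where left. The firm stop is adjustable: anywhere from 1.30 to 1.52 rad, only to be felt. At the eye the flap moves with 1 to 3 N; some 0.08 rad before the stop a sprung catch resists with at most 7 N; pulled through, the flap snaps onto the stop and is held.
- catch (a joint): How far (m) the sprung ball of the flap's catch, hidden inside the cupboard's side wall, is pushed back: 0 while the flap is clear of it, up to 0.002 as the flap rides over it, and about 0.0013 when the flap has snapped home onto its stop. It tells nothing beforehand of where the stop is.
- flap_hinge (a point): Middle of the flap's hinge line, which runs along the cupboard's y, on its front face 165 mm above the bench. The frame turns with the flap and equals the cupboard's when shut. The flap is a wooden panel 276 wide and 12 thick (x from -12 to 0 mm), its free edge 175 mm from the hinge; it swings towards the cupboard's -x and down.
- flap_eye (a point): Centre of the hole of the steel ring eye on the middle of the flap's outer face, near its top: hole about 14 mm across, ring 6 mm thick, 27 mm overall. The ring stands out edge-on from the flap, so the hole's axis is the frame's y, parallel to the hinge line. The frame turns with the flap; in the flap's frame (from flap_hinge) the point is at x = -27, y = 0, z = +150 mm.
- pole: Short hook pole, 150 g or so: a wooden handle 20 x 20 mm square and 240 mm long, then a steel rod 8 mm thick to x = 200 mm, where it is bent square into a straight hook pin 8 mm thick, 40 mm long, with a round end. Origin: centre of the handle; x runs along the pole to the hook, and the pin points to the pole's -y. z is up as it lies in the rack. It balances at about x = 40 to 55 mm.
- hook_tip (a point): Centre of the round end of the hook pin (x 200, y -40, z 0 mm in the pole's frame; the pin's metal ends 4 mm beyond); axes as the pole's.
- hook_mid (a point): Point on the pin's centre line (x 200, y -24, z 0 mm in the pole's frame); this is the part of the pin that should sit in the eye; axes as the pole's.
- rack: Fixed wooden rest for the pole: a foot 230 x 60 x 12 mm with two forks, 16 mm thick, at x = -95 and +95 mm. Each fork has a notch 26.5 mm wide with flared lips, open at the top; the lips' tops are 88 mm above the bench and about 60 mm apart over all, the notch floor is 45 mm above the bench. Origin: centre of the foot's underside; x runs along the pole as it lies there, hook to +x.
- rack_seat (a point): Where the pole's origin (handle centre) lies when the pole rests in the rack: on the rack's axis, 55 mm above the bench.
- awl: Bystander: a handled awl 150 mm long, lying beside the rack.
- knife: Bystander: a yellow snap-off knife 150 mm long lying on the other side of the rack.
- glue_jar: Bystander: a glue jar 75 mm high, 64 mm across, standing on the bench in front of the cupboard. Origin: centre of its underside.
- dye_bottle: Bystander: a small dye bottle 90 mm high, 48 mm across. Origin: centre of its underside.
- hammer: Bystander: a hammer 260 mm long lying at the far side of the bench.
- stamp_block: Bystander: a wooden block 70 x 120 x 50 mm holding upright steel stamps, about 105 mm high in all. Origin: centre of its underside.
Mind the look-alikes: they are no part of the job. Of the things like the rack, leave any that is turquoise; of the rest the smaller one is meant.

How it is judged:
By the outcome, as a careful person would: the job done as asked, in the order asked, and still so for the second after the job is handed in, with the robot touching nothing.
It also fails if it takes over 72 s, if anything falls off the work surface, if the arm or the gripper's body presses on something with over 40 N, if the wrist force passes 120 N, or if a joint passes its speed limit or range.

### The arm

A 6-joint arm with a two-finger parallel gripper is mounted at the origin on the work surface. World frame = base frame: x ahead of the robot, y to its left, z up, the work surface at z = 0. Lengths are in m, angles in rad, forces in N, time in s.
With the tool pointing down it reaches from about 0.25 to 0.725 m from the base axis. Payload 4 kg.
Tool frame: the origin (TCP) lies on the centre line of the jaws, within the pads' length; the fingertips stand 11 mm ahead of it and the grasp point (between the pads) lies 8 mm behind it; z points along the fingers, x is the direction in which the jaws open and shut, and the axes are right-handed (so a half turn about z gives the same grasp; the last joint's range is limited). The gripper opens to 85 mm and grips with 20 to 120 N. Pads are 22 mm wide; open, the fingers measure 114 mm over their backs; the gripper's body (76 mm by 85 mm) begins 54 mm behind the grasp point. The pads swing forward as they close: fully open they stand 13 mm farther back than shut.
Start: joints at [-1.256, 0.241, 0.005, 1.335, 0, 1.571], TCP at [0.155, -0.475, 0.242] pointing down, gripper open.
Joint ranges: [-2.72, 2.72], [-1.05, 1.87], [-1.09, 1.28], [-1.99, 2.15], [-1.42, 1.44], [-3.14, 3.14]. Speed limits (rad/s): [2.79, 2.79, 3.14, 3.14, 3.14, 3.14].

### API

Orientations are given as a unit quaternion [x, y, z, w].
In Python, from workcell import bot, viewer, order gives the robot as it stands. The module is installed in compiled form; this text tells all that it offers.
- The arm moves only by the tool send_rows, never from a script. Its argument "increments" is a list that holds one entry, the list of rows, each a list of 4 numbers: the shift along the tool's x, y, z in m, then the turn about the tool's z in degrees. A call has exactly 8 rows; each row shifts and turns the pose as measured when the row begins, along the tool's axes as they then stand; what a row does not reach is not made up. A row lasts 1/10 s, in which the tool goes at most 50 mm and 8.59 degrees, less where a joint would pass 70% of its speed; a pose out of reach is approached as far as the arm can. A call is refused whole if a number of a shift passes 0.05 or a number of a turn 8.59, either way. A call with a gripper value outside its range is refused whole. "hand" is the closure, from -1 (fully open) to 1 (shut), so that 0 is half open, set as the call begins (left out, the last holds). The fingers move at their own pace and stop on an object; the grip force is fixed at half the most. Time passes only in rows, so rows that do not move let the fingers close, or fill a call up. It gives the time, the measured TCP pose, the force and the opening at its end, in the units of the state.
- bot.get_obs(): the state, without advancing time (a new reading comes with each control period).
- viewer.camera(name): name is "scene" or "top" or "wrist"; returns a dict with "image" (420x560x3 uint8, red, green, blue), "range_z" (420x560 float32, m along the optical axis (not along the pixel's ray), 0 where there is no reading), "camera_matrix" (3x3 intrinsics, pixels), "dist" ([k1, k2, p1, p2, k3] as OpenCV has them; the pictures are not rectified), "eye" and "rotation" of the camera in the world. Camera axes: x right, y down, z forward; pixel columns grow to the right and rows downward; lengths in m; the calibration is good to about 2 mm. A picture is of the moment at which its call begins.
- order.job_done(): hands the job in, once; it reports no verdict.
The state is a dict: "clock": time; "joint_pos": joint angles; "joint_vel": joint speeds; "tau": joint torques, N m; "eef_pos": TCP position; "tool_rot": TCP orientation; "ft_force": force on the tool from outside, world axes, zero at the start; "ft_torque": the same for the moment, N m; "grip_width": finger opening in m.
Only numpy, scipy, OpenCV 4.12 (cv2) and the standard library are available. Lean on these libraries where they do the work, as an engineer would, in place of code of your own. Each camera call takes 0.05 s, during which the arm holds its last target.

## Working session

There is one attempt and no reset: what is moved stays moved. The work goes in short steps, Python scripts to look and compute and a tool call to move; the robot and the scene stay as the last step left them, time stands still between calls to the robot, and variables do not carry over. Pictures are saved under pics/ and viewed, and the job is handed in when it is done.

Besides the shell and the picture viewer there is one more tool, called after "Call:" as name([rows], argument=value, ...), one row to a line, values as JSON. send_rows: Moves the arm, as the interface text tells. Its arguments: {"type":"object","properties":{"increments":{"type":"array","items":{"type":"array","items":{"type":"array","items":{"type":"number"}}}},"hand":{"type":"number"}},"required":["increments"]}

```bash
mkdir -p pics; ls; cat > h.py <<'E'
from workcell import bot, viewer, order
import numpy as np, cv2
from scipy.spatial.transform import Rotation as R
def snap(n,fn=None):
    c=viewer.camera(n)
    if fn: cv2.imwrite('pics/'+fn,c['image'][:,:,::-1])
    np.savez('pics/last_%s.npz'%n,**c)
    return c
def load(n): return dict(np.load('pics/last_%s.npz'%n))
def ray(c,u,v):
    p=cv2.undistortPoints(np.array([[[u,v]]],float),c['camera_matrix'],c['dist'])[0,0]
    return np.array(c['eye']).ravel(), rot(c)@np.array([p[0],p[1],1.])
def rot(c):
    r=np.array(c['rotation'])
    return r if r.shape==(3,3) else R.from_quat(r).as_matrix()
def onz(c,u,v,z):
    o,d=ray(c,u,v); return o+d*(z-o[2])/d[2]
def onr(c,u,v,k=0):
    z=c['range_z'][int(round(v)),int(round(u))]
    o,d=ray(c,u,v); return o+d*z
def proj(c,P):
    P=np.atleast_2d(P); r=rot(c); rv,_=cv2.Rodrigues(r.T); t=-r.T@np.array(c['eye']).ravel()
    return cv2.projectPoints(P.astype(float),rv,t,c['camera_matrix'],c['dist'])[0][:,0]
E
python3 - <<'E'
from h import *
for n in ['scene','top','wrist']:
    c=snap(n,n+'0.png'); print(n,c['eye'],c['rotation'],c['camera_matrix'],c['dist'])
print(bot.get_obs())
E
```

```text
pics
scene [ 1.13912659 -0.23723049  1.16596415] [ 0.74996527  0.59588377 -0.18218991 -0.22199429] [[402.70151331   0.         278.42170036]
 [  0.         402.70151331 207.80843297]
 [  0.           0.           1.        ]] [0.00033701 0.         0.         0.         0.        ]
top [ 0.36942203 -0.08493337  1.46089281] [ 0.70703809 -0.70427534  0.04994419 -0.0399872 ] [[403.05694649   0.         276.06344417]
 [  0.         403.05694649 208.08438085]
 [  0.           0.           1.        ]] [0.03693444 0.         0.         0.         0.        ]
wrist [ 0.22493777 -0.45292804  0.37370844] [ 0.80038163 -0.58113045 -0.087045    0.11874264] [[355.02428594   0.         278.52951136]
 [  0.         355.02428594 203.12775722]
 [  0.           0.           1.        ]] [-0.01911265  0.          0.          0.          0.        ]
{'clock': 0.15, 'joint_pos': array([-1.25602554e+00,  2.41263220e-01,  4.01266172e-03,  1.33521467e+00,
        2.13976186e-05,  1.57082459e+00]), 'joint_vel': array([-1.87865395e-03,  3.22731963e-04,  3.87728446e-03,  1.42677387e-03,
        7.88983633e-06, -3.28164288e-05]), 'tau': array([-3.94388790e-04, -3.72634614e+01,  2.52638519e+01,  1.23713285e-02,
       -5.74094747e-05, -4.67744499e-06]), 'eef_pos': array([ 0.15465743, -0.47497784,  0.2415978 ]), 'tool_rot': array([ 8.09188086e-01, -5.87549099e-01, -6.68956818e-04, -4.98920078e-04]), 'ft_force': array([ 0.17127223, -0.13690002,  1.06362732]), 'ft_torque': array([ 0.04000654, -0.02354257,  0.03927145]), 'grip_width': 0.08569507827430754}
```

View pics/scene0.png

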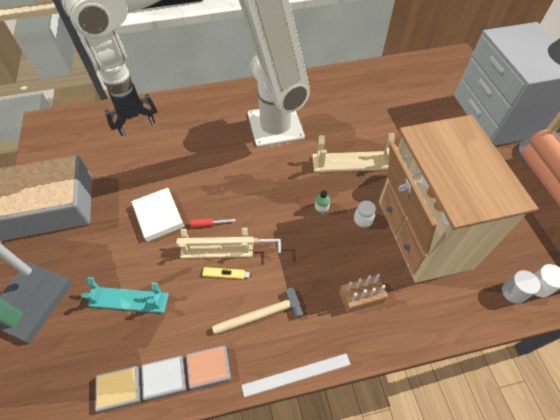

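View pics/top0.png

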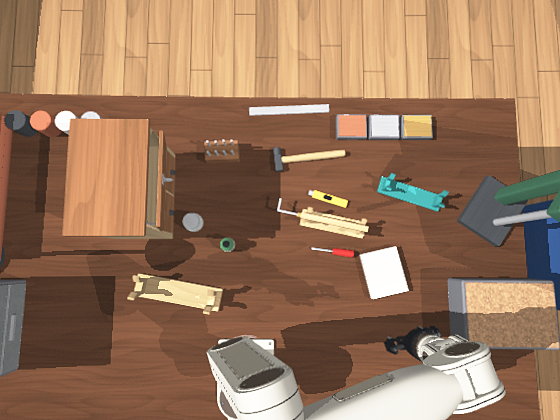

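View pics/wrist0.png

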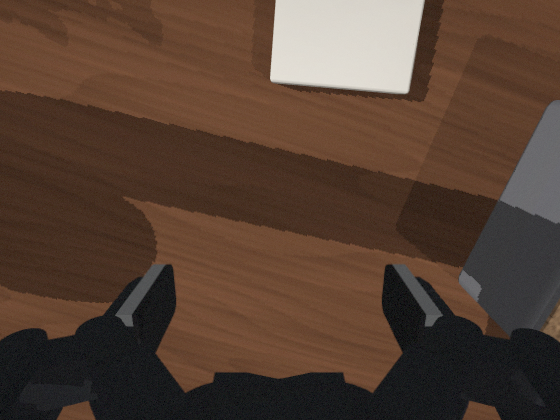

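The smaller plain rack holds the pole, at about (330,222) in the top view and (215,245) in the scene view. The turquoise rack and the larger empty rack are decoys. The flap looks ajar, with the eye near (168,180) in the top view. I'll zoom in next.

```bash
python3 - <<'E'
from h import *
def crop(n,u0,u1,v0,v1):
    c=load(n); return cv2.resize(c['image'][v0:v1,u0:u1,::-1],(400,300),interpolation=cv2.INTER_CUBIC)
a=crop('top',260,380,170,260); b=crop('top',140,200,135,180+0)
d=crop('scene',170,290,215,305); e=crop('scene',385,445,165,210)
cv2.imwrite('pics/z1.png',np.vstack([np.hstack([a,b]),np.hstack([d,e])]))
for n,p in [('top',[(168,180),(173,150),(280,200),(300,213),(368,232)]),('scene',[(404,188),(280,245)])]:
    c=load(n)
    for q in p: print(n,q,onr(c,*q).round(4),onz(c,*q,0.055).round(4))
E
```

```text
top (168, 180) [0.5961 0.2101 0.314 ] [0.6473 0.2767 0.055 ]
top (173, 150) [ 0.7725  0.2777 -0.0051] [0.756  0.2629 0.055 ]
top (280, 200) [ 0.578  -0.1183  0.0564] [ 0.5782 -0.1183  0.055 ]
top (300, 213) [ 0.5323 -0.1886  0.0554] [ 0.5324 -0.1887  0.055 ]
top (368, 232) [ 0.4708 -0.4407 -0.0052] [ 0.4667 -0.4261  0.055 ]
scene (404, 188) [0.5978 0.22   0.3023] [0.4428 0.3509 0.055 ]
scene (280, 245) [ 0.5624 -0.1099  0.0598] [ 0.5599 -0.1093  0.055 ]
```

View pics/z1.png

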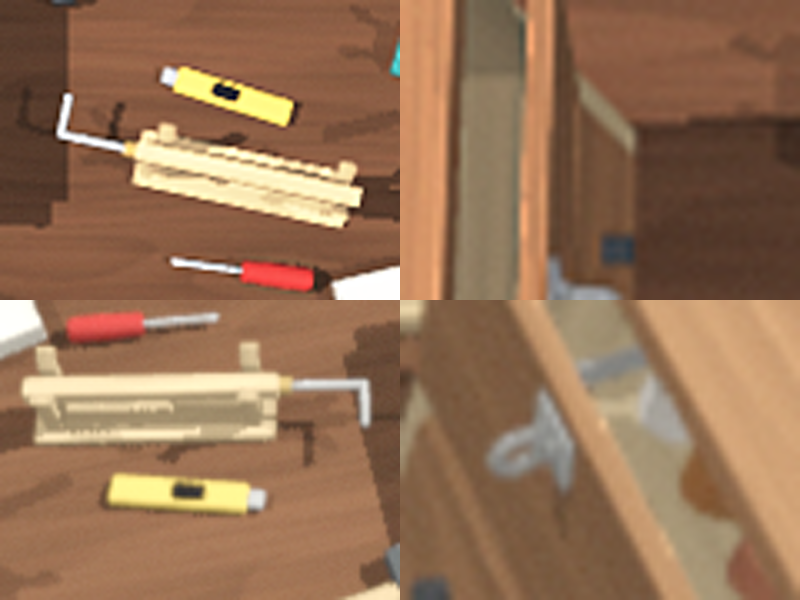

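```bash
python3 - <<'E'
from h import *
c=load('top')
P={k:onz(c,*q,0.055) for k,q in dict(bend=(278.6,209.9),tip=(280.4,198.5),h0=(299.6,215),h1=(367.2,229.3)).items()}
for k in P: print(k,P[k].round(4))
d=P['bend']-P['h1'];print(np.linalg.norm(d),np.degrees(np.arctan2(d[1],d[0])),np.linalg.norm(P['bend']-P['tip']),np.linalg.norm(P['h0']-P['h1']))
# range-based: points at z in .05-.075 around
H,W=c['range_z'].shape
uu,vv=np.meshgrid(np.arange(W),np.arange(H))
p=cv2.undistortPoints(np.stack([uu.ravel(),vv.ravel()],1)[:,None].astype(float),c['camera_matrix'],c['dist'])[:,0]
X=(np.c_[p,np.ones(len(p))]*c['range_z'].ravel()[:,None])@rot(c).T+c['eye']
m=(X[:,2]>.058)&(X[:,2]<.072)&(X[:,1]>-.45)&(X[:,1]<-.05)&(X[:,0]>.4)&(X[:,0]<.62)
Y=X[m];print(m.sum(),Y.mean(0),Y[:,1].min(),Y[:,1].max(),np.median(Y[:,2]))
r=cv2.fitLine(Y[:,:2].astype(np.float32),cv2.DIST_HUBER,0,.01,.01).ravel();print(r,np.degrees(np.arctan2(r[1],r[0])))
o=bot.get_obs();Rt=R.from_quat(o['tool_rot']).as_matrix();print(Rt.round(3))
w=load('wrist');print((Rt.T@rot(w)).round(3),Rt.T@(w['eye']-o['eef_pos']))
E
```

```text
bend [ 0.543  -0.1134  0.055 ]
tip [ 0.5835 -0.1197  0.055 ]
h0 [ 0.5253 -0.1872  0.055 ]
h1 [ 0.4761 -0.4235  0.055 ]
0.31722347840226506 77.82903789450046 0.04103538434765807 0.24136196495735568
453 [ 0.503513   -0.29315062  0.06388877] -0.4249252121148989 -0.11118384040644452 0.06382207931163686
[ 0.21264042  0.97713053  0.503513   -0.29315063] 77.72286
[[ 0.31  -0.951 -0.   ]
 [-0.951 -0.31   0.002]
 [-0.002 -0.    -1.   ]]
[[ 1.    -0.     0.   ]
 [ 0.     0.957  0.291]
 [-0.    -0.291  0.957]] [ 0.00056969 -0.07365671 -0.1321102 ]
```

```bash
cat >> h.py <<'E'
def cloud(c):
    H,W=c['range_z'].shape
    uu,vv=np.meshgrid(np.arange(W),np.arange(H))
    p=cv2.undistortPoints(np.stack([uu.ravel(),vv.ravel()],1)[:,None].astype(float),c['camera_matrix'],c['dist'])[:,0]
    X=(np.c_[p,np.ones(len(p))]*c['range_z'].ravel()[:,None])@rot(c).T+np.array(c['eye']).ravel()
    X[c['range_z'].ravel()==0]=np.nan
    return X.reshape(H,W,3)
E
python3 - <<'E'
from h import *
c=load('top');X=cloud(c);F=X.reshape(-1,3)
m=(F[:,2]>.345)&(F[:,2]<.37)&(F[:,1]>.2)&(F[:,0]>.3)
m=m.reshape(X.shape[:2])
n,l,s,_=cv2.connectedComponentsWithStats(m.astype(np.uint8));k=1+s[1:,4].argmax();print(s[k])
T=X[l==k];print('top z',np.median(T[:,2]))
r=cv2.minAreaRect((T[:,:2]*1000).astype(np.float32));print(r,cv2.boxPoints(r).round(1).tolist())
# rows profile along image row 165, and 180
for v in (140,165,180,200):
    print(v,[(u,*X[v,u].round(3)) for u in range(145,182)][::2])
s=load('scene');S=cloud(s)
m=(S[...,1]>.1)&(S[...,1]<.3)&(S[...,2]>.28)&(S[...,2]<.345)&(S[...,0]>.4)&(S[...,0]<.8)
print('scene n',m.sum())
for v in range(180,198,2): print(v,[(u,*S[v,u].round(3)) for u in range(396,416,2)])
E
```

```text
[  62  119   88  117 9557]
top z 0.35393589108055856
((599.3666381835938, 369.5283203125), (328.8354797363281, 222.85398864746094), 0.21880778670310974) [[434.5, 480.29998779296875], [435.3999938964844, 257.5], [764.2000122070312, 258.70001220703125], [763.4000244140625, 481.6000061035156]]
140 [(145, np.float64(0.702), np.float64(0.267), np.float64(0.355)), (147, np.float64(0.702), np.float64(0.262), np.float64(0.353)), (149, np.float64(0.705), np.float64(0.26), np.float64(0.343)), (151, np.float64(0.741), np.float64(0.29), np.float64(0.224)), (153, np.float64(0.74), np.float64(0.283), np.float64(0.229)), (155, np.float64(0.741), np.float64(0.278), np.float64(0.223)), (157, np.float64(0.74), np.float64(0.271), np.float64(0.228)), (159, np.float64(0.708), np.float64(0.235), np.float64(0.333)), (161, np.float64(0.708), np.float64(0.228), np.float64(0.335)), (163, np.float64(0.711), np.float64(0.225), np.float64(0.325)), (165, np.float64(0.808), np.float64(0.306), np.float64(0.003)), (167, np.float64(0.809), np.float64(0.3), np.float64(-0.002)), (169, np.float64(0.808), np.float64(0.29
[... 9146 characters left out ...]
p.float64(0.632), np.float64(0.229), np.float64(0.319))]
196 [(396, np.float64(0.521), np.float64(0.268), np.float64(0.143)), (398, np.float64(0.544), np.float64(0.256), np.float64(0.179)), (400, np.float64(0.557), np.float64(0.252), np.float64(0.199)), (402, np.float64(0.569), np.float64(0.249), np.float64(0.216)), (404, np.float64(0.581), np.float64(0.245), np.float64(0.234)), (406, np.float64(0.594), np.float64(0.241), np.float64(0.254)), (408, np.float64(0.602), np.float64(0.239), np.float64(0.266)), (410, np.float64(0.614), np.float64(0.236), np.float64(0.282)), (412, np.float64(0.625), np.float64(0.232), np.float64(0.299)), (414, np.float64(0.634), np.float64(0.23), np.float64(0.312))]
```

```bash
python3 - <<'E'
from h import *
for n in ('scene','top'):
    S=cloud(load(n)).reshape(-1,3)
    m=(S[:,0]>.48)&(S[:,0]<.72)&(S[:,2]>.185)&(S[:,2]<.325)&(S[:,1]<.27)&(S[:,1]>.15)
    m&=~((abs(S[:,0]-.6)<.018)&(S[:,2]>.27))
    P=S[m]
    for i in range(8):
        A=np.c_[P[:,0],P[:,2]-.165,np.ones(len(P))]; k=np.linalg.lstsq(A,P[:,1],rcond=None)[0]; r=P[:,1]-A@k
        P=P[abs(r)<max(.004,2*r.std()) if i<4 else abs(r)<.004]
    print(n,len(P),'y=',k.round(4),r.std(),'angle',np.arctan(-k[1]),'yaw slope deg',np.degrees(k[0]),'y at x=.6 z=.165',k[2]+.6*k[0])
    # lower front
    m=(S[:,0]>.45)&(S[:,0]<.75)&(S[:,2]>.03)&(S[:,2]<.14)&(S[:,1]<.28)&(S[:,1]>.24)
    P=S[m];A=np.c_[P[:,0]-.6,np.ones(len(P))];k2=np.linalg.lstsq(A,P[:,1],rcond=None)[0];print(' lower front',len(P),k2, np.median(P[:,1]))
    # eye points
    th=np.arctan(-k[1]); 
    pl=k[0]*S[:,0]+k[1]*(S[:,2]-.165)+k[2]
    m=(abs(S[:,0]-.6)<.03)&(S[:,2]>.28)&(S[:,2]<.335)&(S[:,1]<pl-.006)&(S[:,1]>.18)
    E=S[m];print(' eye',len(E),E.min(0),E.max(0),np.median(E,0))
E
```

```text
scene 1091 y= [ 0.005  -0.2015  0.256 ] 0.0005312649132443229 angle 0.19880733457851918 yaw slope deg 0.28586485280188123 y at x=.6 z=.165 0.25902364322425336
 lower front 1425 [0.01224919 0.26478463] 0.2645149198153116
 eye 42 [0.59550859 0.20233124 0.29574437] [0.60130125 0.22412758 0.32272968] [0.59919136 0.21240798 0.31079967]
top 212 y= [ 0.0037 -0.2015  0.2552] 0.00015704121117598814 angle 0.19880659236765183 yaw slope deg 0.21483014558209232 y at x=.6 z=.165 0.25744261389383866
 lower front 673 [0.00033342 0.26325031] 0.26310803499165986
 eye 27 [0.59549227 0.20135078 0.29373509] [0.60179272 0.22193289 0.31951999] [0.59718242 0.2121401  0.31367512]
```

```bash
cat >> h.py <<'E'
def st():
    o=bot.get_obs();Rt=R.from_quat(o['tool_rot']).as_matrix()
    return o,Rt,np.degrees(np.arctan2(Rt[1,0],Rt[0,0]))
def plan(target,a=None,n=8,start=None,turnrows=None):
    """rows: world target TCP pos, jaw angle a deg (world). prints tool-frame rows (straight line, equal steps)"""
    o,Rt,a0=st(); p=o['eef_pos']; a=a0 if a is None else a
    da=(a-a0)/n; d=(np.array(target)-p)/n; rows=[]
    for k in range(n):
        Rk=R.from_euler('z',da*k,degrees=True).as_matrix()@Rt
        rows.append([*(Rk.T@d).round(4),round(-da,2)])
    print('t',round(o['clock'],2),'pos',p.round(4),'a',a0.round(2),'F',o['ft_force'].round(2),'M',o['ft_torque'].round(3),'w',round(o['grip_width'],4),'delta',(d*n).round(4))
    return rows
E
python3 - <<'E'
from h import *
for r in plan([.5134,-.2468,.19],-12.2,10): print(r)
E
```

```text
t 0.15 pos [ 0.1547 -0.475   0.2416] a -71.97 F [ 0.17 -0.14  1.06] M [ 0.04  -0.024  0.039] w 0.0857 delta [ 0.3587  0.2282 -0.0516]
[np.float64(-0.0106), np.float64(-0.0412), np.float64(0.0052), np.float64(-5.98)]
[np.float64(-0.0062), np.float64(-0.0421), np.float64(0.0052), np.float64(-5.98)]
[np.float64(-0.0018), np.float64(-0.0425), np.float64(0.0052), np.float64(-5.98)]
[np.float64(0.0026), np.float64(-0.0424), np.float64(0.0052), np.float64(-5.98)]
[np.float64(0.007), np.float64(-0.0419), np.float64(0.0051), np.float64(-5.98)]
[np.float64(0.0113), np.float64(-0.041), np.float64(0.0051), np.float64(-5.98)]
[np.float64(0.0155), np.float64(-0.0396), np.float64(0.0051), np.float64(-5.98)]
[np.float64(0.0196), np.float64(-0.0377), np.float64(0.0051), np.float64(-5.98)]
[np.float64(0.0234), np.float64(-0.0355), np.float64(0.0051), np.float64(-5.98)]
[np.float64(0.027), np.float64(-0.0329), np.float64(0.0051), np.float64(-5.98)]
```

Call:
send_rows([
  [[-0.0106,-0.0412,0.0052,-5.98],[-0.0062,-0.0421,0.0052,-5.98],[-0.0018,-0.0425,0.0052,-5.98],[0.0026,-0.0424,0.0052,-5.98],[0.007,-0.042,0.005,-5.98],[0.0113,-0.041,0.005,-5.98],[0.0155,-0.0396,0.005,-5.98],[0.0196,-0.0377,0.005,-5.98]],
], hand=-1)

```text
clock: 0.95
eef_pos: [0.4449, -0.2868, 0.1973]
tool_rot: [0.98, -0.199, -0.002, -0.0]
ft_force: [0.6, -0.6, 0.8]
grip_width: 0.0855
```

```bash
python3 - <<'E'
from h import *
for r in plan([.5134,-.2468,.19],-12.2,4): print(*r)
E
```

```text
t 0.95 pos [ 0.4449 -0.2868  0.1973] a -23.01 F [ 0.59 -0.6   0.85] M [-0.124 -0.051 -0.002] w 0.0855 delta [ 0.0685  0.04   -0.0073]
0.0119 -0.0159 0.0018 -2.7
0.0126 -0.0153 0.0018 -2.7
0.0133 -0.0147 0.0018 -2.7
0.014 -0.0141 0.0018 -2.7
```

Call:
send_rows([
  [[0.0119,-0.0159,0.0018,-2.7],[0.0126,-0.0153,0.0018,-2.7],[0.0133,-0.0147,0.0018,-2.7],[0.014,-0.0141,0.0018,-2.7],[0,0,0,0],[0,0,0,0],[0,0,0,0],[0,0,0,0]],
])

```text
clock: 1.75
eef_pos: [0.5174, -0.2391, 0.1848]
tool_rot: [0.995, -0.098, -0.005, -0.002]
ft_force: [-1.2, -0.3, 0.6]
grip_width: 0.0856
```

```bash
python3 - <<'E'
from h import *
c=snap('wrist','w1.png')
print(plan([.5134,-.2468,.19],-12.2,4)[0])
X=cloud(c);Y=X.reshape(-1,3)
print(c['eye'])
m=((Y[:,2]>.059)&(Y[:,2]<.070)&(Y[:,1]<-.18)).reshape(X.shape[:2])
n,l,s,_=cv2.connectedComponentsWithStats(m.astype(np.uint8));k=1+s[1:,4].argmax();P=X[l==k];print(s[k],np.median(P[:,2]))
r=cv2.minAreaRect((P[:,:2]*1000).astype(np.float32));print(r,cv2.boxPoints(r).round(1).tolist())
E
```

```text
t 1.8 pos [ 0.5174 -0.2392  0.1849] a -11.2 F [-0.06 -0.04 -0.55] M [-0.009 -0.041 -0.018] w 0.0851 delta [-0.004  -0.0076  0.0051]
[np.float64(-0.0006), np.float64(0.0021), np.float64(-0.0013), np.float64(0.25)]
[ 0.5331789  -0.16796814  0.31719789]
[ 264  114   29  265 6694] 0.06558536184009095
((504.6052551269531, -288.23736572265625), (223.71554565429688, 20.03977394104004), 78.12974548339844) [[471.79998779296875, -395.6000061035156], [491.3999938964844, -399.79998779296875], [537.4000244140625, -180.8000030517578], [517.7999877929688, -176.6999969482422]]
```

View pics/w1.png

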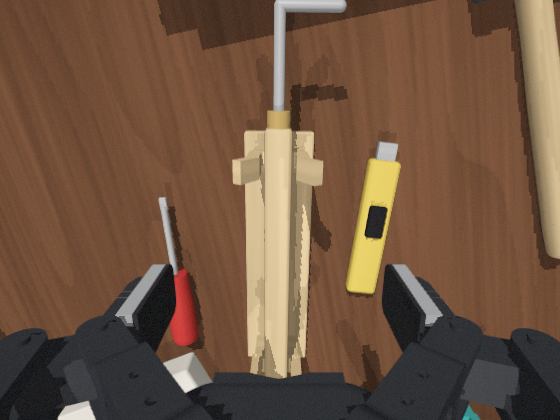

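```bash
python3 - <<'E'
from h import *
c=load('wrist')
for q,z in [((281,6),.055),((345,6),.055),((279,110),.059),((279,128),.065),((279,300),.065),((237,170),.088),((318,170),.088)]: print(q,onz(c,*q,z).round(4),onr(c,*q).round(4))
t=load('top')
d=np.array([np.cos(np.radians(78.13)),np.sin(np.radians(78.13)),0])
b=onz(c,281,6,.055); print('origin from wrist bend',b-.2*d)
E
```

```text
(281, 6) [ 0.5429 -0.1109  0.055 ] [ 0.5427 -0.1121  0.0602]
(345, 6) [ 0.5845 -0.1192  0.055 ] [ 0.5842 -0.1195  0.0566]
(279, 110) [ 0.5286 -0.1764  0.059 ] [ 0.5286 -0.1764  0.0607]
(279, 128) [ 0.5263 -0.1882  0.065 ] [ 0.5263 -0.1881  0.0653]
(279, 300) [ 0.4998 -0.3222  0.065 ] [ 0.4999 -0.3217  0.0658]
(237, 170) [ 0.4946 -0.2076  0.088 ] [ 0.4945 -0.2077  0.0873]
(318, 170) [ 0.5468 -0.2178  0.088 ] [ 0.5469 -0.2182  0.0862]
origin from wrist bend [ 0.5017135  -0.30666521  0.055     ]
```

```bash
python3 - <<'E'
from h import *
for r in plan([.5138,-.2479,.048],-11.9,6): print(*r)
E
```

```text
t 1.8 pos [ 0.5174 -0.2392  0.1849] a -11.2 F [-0.06 -0.04 -0.55] M [-0.009 -0.041 -0.018] w 0.0851 delta [-0.0036 -0.0087 -0.1369]
-0.0001 0.0016 0.0228 0.12
-0.0001 0.0016 0.0228 0.12
-0.0 0.0016 0.0228 0.12
-0.0 0.0016 0.0228 0.12
-0.0 0.0016 0.0228 0.12
-0.0 0.0016 0.0228 0.12
```

Call:
send_rows([
  [[0,0.005,0.02,0.4],[0,0.004,0.02,0.3],[0,0,0.02,0],[0,0,0.02,0],[0,0,0.012,0],[0,0,0.006,0],[0,0,0,0],[0,0,0,0]],
])

```text
clock: 2.6
eef_pos: [0.5135, -0.2526, 0.0878]
tool_rot: [0.994, -0.108, -0.002, -0.0]
ft_force: [-0.5, -0.6, 0.1]
grip_width: 0.0852
```

```bash
python3 - <<'E'
from h import *
for r in plan([.5138,-.2479,.048],-11.9,2): print(*r)
E
```

```text
t 2.6 pos [ 0.5135 -0.2526  0.0878] a -12.4 F [-0.46 -0.61  0.14] M [-0.047 -0.025  0.014] w 0.0852 delta [ 0.0003  0.0047 -0.0398]
-0.0003 -0.0023 0.0199 -0.25
-0.0003 -0.0023 0.0199 -0.25
```

Call:
send_rows([
  [[0,-0.002,0.012,-0.3],[0,-0.002,0.01,-0.2],[0,0,0.008,0],[0,0,0.006,0],[0,0,0.003,0],[0,0,0,0],[0,0,0,0],[0,0,0,0]],
])

```text
clock: 3.4
eef_pos: [0.5159, -0.2486, 0.0473]
tool_rot: [0.995, -0.103, -0.0, 0.0]
ft_force: [0.3, 0.3, 0.1]
grip_width: 0.0853
```

```bash
python3 - <<'E'
from h import *
for r in plan([.5138,-.2479,.048],-11.9,1): print(*r)
E
```

```text
t 3.4 pos [ 0.5159 -0.2486  0.0473] a -11.82 F [0.28 0.29 0.06] M [-0.057 -0.002 -0.003] w 0.0853 delta [-0.0021  0.0007  0.0007]
-0.0022 -0.0003 -0.0007 0.08
```

Call:
send_rows([
  [[-0.002,0,0,0],[0,0,0,0],[0,0,0,0],[0,0,0,0],[0,0,0,0],[0,0,0,0],[0,0,0,0],[0,0,0,0]],
], hand=1)

```text
clock: 4.2
eef_pos: [0.5145, -0.2486, 0.0486]
tool_rot: [0.995, -0.103, 0.001, 0.001]
ft_force: [-0.3, -0.1, 0.3]
grip_width: 0.019
```

```bash
python3 - <<'E'
from h import *
for r in plan([.5138,-.2479,.16],-11.9,6): print(*r)
E
```

```text
t 4.2 pos [ 0.5145 -0.2486  0.0486] a -11.83 F [-0.29 -0.14  0.29] M [0.012 0.029 0.019] w 0.019 delta [-0.0007  0.0007  0.1114]
-0.0001 -0.0001 -0.0186 0.01
-0.0001 -0.0001 -0.0186 0.01
-0.0001 -0.0001 -0.0186 0.01
-0.0001 -0.0001 -0.0186 0.01
-0.0001 -0.0001 -0.0186 0.01
-0.0001 -0.0001 -0.0186 0.01
```

Call:
send_rows([
  [[0,0,-0.005,0],[0,0,-0.01,0],[0,0,-0.015,0],[0,0,-0.02,0],[0,0,-0.02,0],[0,0,-0.02,0],[0,0,-0.01,0],[0,0,0,0]],
])

```text
clock: 5.0
eef_pos: [0.5135, -0.248, 0.1548]
tool_rot: [0.995, -0.103, -0.0, 0.0]
ft_force: [-0.3, 0.2, -0.5]
grip_width: 0.0193
```

```bash
python3 - <<'E'
from h import *
c=snap('wrist','w2.png');s=snap('scene','s2.png')
plan([.5138,-.2479,.16],-11.9,6)
o,Rt,a=st()
# hook location from wrist
print(c['eye'],(Rt.T@rot(c)).round(3))
E
```

```text
t 5.1 pos [ 0.5126 -0.2476  0.1529] a -11.83 F [ 0.7  -0.59 -1.54] M [0.044 0.017 0.03 ] w 0.0188 delta [ 0.0012 -0.0003  0.0071]
[ 0.52871295 -0.17636065  0.28699855] [[ 1.    -0.001  0.002]
 [ 0.     0.957  0.292]
 [-0.002 -0.292  0.957]]
```

View pics/w2.png

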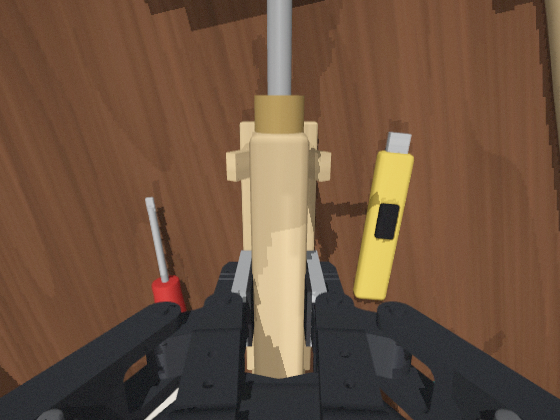

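View pics/s2.png

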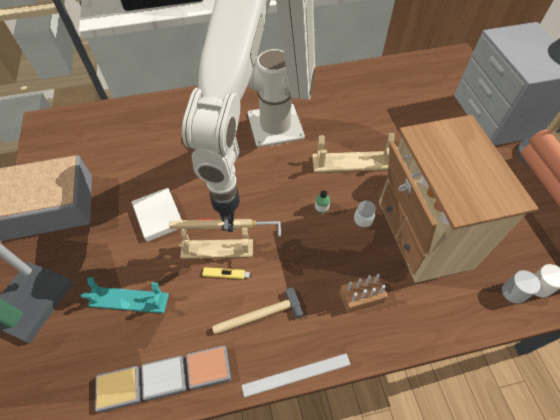

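```bash
python3 - <<'E'
from h import *
o,Rt,a=st();p=o['eef_pos']
def tf(P): return ((Rt.T@(P-p).T).T*1000).round(1)
c=load('wrist');X=cloud(c)
for v in (10,40,80,105,140,180,220,300,350): print('w',v,tf(X[v,279]))
t=snap('top','t2.png')
for n in ('scene','top'):
    c=load(n);X=cloud(c).reshape(-1,3);Q=(Rt.T@(X-p).T).T
    m=(abs(Q[:,2]+.008)<.025)&(Q[:,1]<-.075)&(Q[:,1]>-.18)&(Q[:,0]>-.03)&(Q[:,0]<.07)
    q=Q[m]*1000
    rod=q[(q[:,1]>-132)];pin=q[(q[:,1]<-135)]
    print(n,'rod',len(rod),np.median(rod,0).round(1),'pin',len(pin),pin.min(0).round(1),pin.max(0).round(1),np.median(pin,0).round(1))
    k=np.polyfit(rod[:,1],rod[:,2],1);k2=np.polyfit(rod[:,1],rod[:,0],1);print(' rod z slope',k,'x slope',k2, 'at y=-140: x',np.polyval(k2,-140),'z',np.polyval(k,-140))
E
```

```text
w 10 [  1.1 -98.3 -12.6]
w 40 [  1.1 -89.6 -13.1]
w 80 [  1.1 -77.7 -13.2]
w 105 [  1.1 -70.  -17.2]
w 140 [  1.1 -59.  -17.3]
w 180 [  1.1 -45.9 -18.5]
w 220 [  1.1 -31.9 -18.8]
w 300 [  1.1  -0.8 -19.4]
w 350 [  1.1  21.5 -19.4]
scene rod 52 [   0.7 -108.1  -11.1] pin 46 [  -4.5 -146.   -14.8] [  44.1 -137.2   -5.7] [  18.7 -142.5  -10.8]
 rod z slope [ 0.02253601 -8.80151434] x slope [0.00231921 0.40981469] at y=-140: x 0.08512584317334215 z -11.95655611829122
top rod 43 [   0.  -104.6   -8.8] pin 34 [  -1.8 -142.9  -13.8] [  43.4 -135.1   -2.3] [  20.  -139.1   -9.4]
 rod z slope [ 7.70690099e-03 -7.72001747e+00] x slope [-0.00190685 -0.35568553] at y=-140: x -0.08872605160601332 z -8.798983610245147
```

```bash
python3 - <<'E'
from h import *
for r in plan([.525,.05,.2985],0.2,9): print(*r)
E
```

```text
t 5.15 pos [ 0.5121 -0.2473  0.1521] a -11.83 F [-0.28  0.76 -1.65] M [0.016 0.011 0.015] w 0.019 delta [0.0129 0.2973 0.1464]
-0.0054 -0.0326 -0.0162 -1.34
-0.0047 -0.0328 -0.0162 -1.34
-0.0039 -0.0329 -0.0162 -1.34
-0.0031 -0.0329 -0.0162 -1.34
-0.0024 -0.033 -0.0162 -1.34
-0.0016 -0.033 -0.0162 -1.34
-0.0008 -0.0331 -0.0162 -1.34
-0.0001 -0.0331 -0.0162 -1.34
0.0007 -0.0331 -0.0162 -1.34
```

Call:
send_rows([
  [[-0.0054,-0.022,-0.0162,-1.34],[-0.0047,-0.0328,-0.018,-1.34],[-0.0039,-0.0329,-0.018,-1.34],[-0.0031,-0.0329,-0.018,-1.34],[-0.0024,-0.033,-0.018,-1.34],[-0.0016,-0.033,-0.018,-1.34],[-0.0008,-0.03,-0.016,-1.34],[0,-0.02,-0.01,-1.34]],
])

```text
clock: 5.95
eef_pos: [0.5151, -0.0031, 0.2753]
tool_rot: [1.0, -0.01, -0.016, -0.004]
ft_force: [0.4, -0.4, -1.8]
grip_width: 0.0193
```

```bash
python3 - <<'E'
from h import *
for r in plan([.525,.06,.2985],0.2,4): print(*r)
E
```

```text
t 5.95 pos [ 0.5151 -0.0031  0.2753] a -1.13 F [ 0.36 -0.4  -1.75] M [-0.057 -0.065  0.054] w 0.0193 delta [0.0099 0.0631 0.0232]
0.002 -0.0159 -0.0057 -0.33
0.0021 -0.0159 -0.0058 -0.33
0.0022 -0.0158 -0.0058 -0.33
0.0023 -0.0158 -0.0058 -0.33
```

Call:
send_rows([
  [[0.003,-0.014,-0.0065,-0.33],[0.003,-0.014,-0.0065,-0.33],[0.003,-0.014,-0.006,-0.33],[0.001,-0.01,-0.005,-0.33],[0,-0.006,0,0],[0,0,0,0],[0,0,0,0],[0,0,0,0]],
])

```text
clock: 6.75
eef_pos: [0.5254, 0.0598, 0.2961]
tool_rot: [1.0, 0.004, -0.02, -0.004]
ft_force: [-0.1, -0.5, -0.7]
grip_width: 0.0187
```

```bash
python3 - <<'E'
from h import *
t=snap('top','t3.png');s=snap('scene','s3.png')
for r in plan([.53,.0728,.2985],0.2,4): print(*r)
a=cv2.resize(t['image'][150:210,140:220,::-1],(400,300),interpolation=cv2.INTER_CUBIC)
b=cv2.resize(s['image'][160:220,350:430,::-1],(400,300),interpolation=cv2.INTER_CUBIC)
cv2.imwrite('pics/z3.png',np.hstack([a,b]))
o,Rt,_=st();p=o['eef_pos']
for n in ('scene','top'):
    X=cloud(load(n)).reshape(-1,3);Q=(Rt.T@(X-p).T).T
    m=(abs(Q[:,2]+.008)<.015)&(Q[:,1]<-.085)&(Q[:,1]>-.15)&(Q[:,0]>-.02)&(Q[:,0]<.05)
    q=X[m];l=Q[m]*1000;print(n,m.sum(),l.min(0).round(1),l.max(0).round(1)); pin=l[l[:,0]>8]; print('pin med',np.median(pin,0).round(1), np.median(q[l[:,0]>8],0).round(4))
E
```

```text
t 6.85 pos [0.5255 0.0598 0.2962] a 0.45 F [ 0.16  0.07 -1.5 ] M [ 0.017 -0.003 -0.028] w 0.019 delta [0.0045 0.013  0.0023]
0.0011 -0.0033 -0.0006 0.06
0.0011 -0.0033 -0.0006 0.06
0.0011 -0.0033 -0.0006 0.06
0.0011 -0.0033 -0.0006 0.06
scene 101 [  -4.6 -145.9  -14.1] [ 43.2 -85.4  -2.9]
pin med [  26.8 -140.9  -10.5] [0.5516 0.2008 0.3066]
top 33 [  -3.1 -146.   -12.5] [  37.8 -135.3   -3.5]
pin med [  17.4 -142.3   -8.8] [0.5421 0.2023 0.3055]
```

View pics/z3.png

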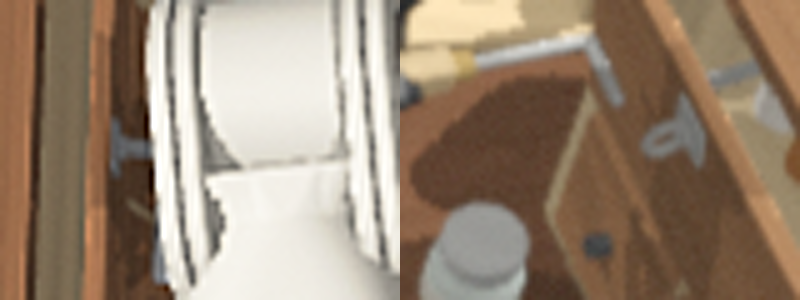

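```bash
python3 - <<'E'
from h import *
s=load('scene');t=load('top')
print(proj(s,[[.599,.2138,.307]]),proj(t,[[.599,.2138,.307]]))
o,Rt,_=st();print(Rt.round(4))
hm=o['eef_pos']+Rt@np.array([.024,-.141,-.0085]);print('hookmid',hm, 'tip',o['eef_pos']+Rt@np.array([.044,-.141,-.0085]))
print(proj(s,[hm,o['eef_pos']+Rt@np.array([.044,-.141,-.0085]),o['eef_pos']+Rt@np.array([.0,-.141,-.0085])]))
eye=np.array([.599,.2138,.307])
d=Rt.T@(eye-hm);print('tool delta',d.round(4))
E
```

```text
[[402.42034111 187.74161031]] [[167.35669608 179.49009201]]
[[ 0.9992  0.0075 -0.0398]
 [ 0.0078 -0.9999  0.0071]
 [-0.0398 -0.0074 -0.9992]]
hookmid [0.54870884 0.20087363 0.30480597] tip [0.56869241 0.20102989 0.30401073]
[[390.47656221 174.46967126]
 [393.25229233 180.38273102]
 [387.21280127 167.51691146]]
tool delta [ 0.0503 -0.0126 -0.0041]
```

Call:
send_rows([
  [[0,-0.004,-0.001,0.2],[0,-0.004,-0.001,0],[0,-0.003,0,0],[0,-0.002,0,0],[0,0,0,0],[0,0,0,0],[0,0,0,0],[0,0,0,0]],
])

```text
clock: 7.65
eef_pos: [0.5254, 0.0731, 0.2986]
tool_rot: [1.0, 0.001, -0.02, -0.004]
ft_force: [-0.3, -0.6, -2.2]
grip_width: 0.0189
```

```bash
cat >> h.py <<'E'
HM=np.array([.024,-.141,-.0085])
def hook():
    o,Rt,a=st(); hm=o['eef_pos']+Rt@HM
    print('t',round(o['clock'],2),'a',round(a,2),'F',o['ft_force'].round(1),'M',o['ft_torque'].round(2),'tcp',o['eef_pos'].round(4),'hm',hm.round(4),'w',round(o['grip_width'],4))
    return o,Rt,hm
E
python3 - <<'E'
from h import *
o,Rt,hm=hook();print(Rt.round(3))
d=Rt.T@(np.array([.599,.2138,.307])-hm);print('tool delta',d.round(4))
s=snap('scene')
b=cv2.resize(s['image'][160:220,350:430,::-1],(800,600),interpolation=cv2.INTER_CUBIC)
cv2.imwrite('pics/z4.png',b)
E
```

```text
t 7.65 a 0.15 F [-0.3 -0.6 -2.2] M [-0.03 -0.04  0.05] tcp [0.5254 0.0731 0.2986] hm [0.5493 0.2141 0.3072] w 0.0189
[[ 0.999  0.002 -0.04 ]
 [ 0.003 -1.     0.007]
 [-0.04  -0.007 -0.999]]
tool delta [ 0.0496  0.0004 -0.0018]
```

View pics/z4.png

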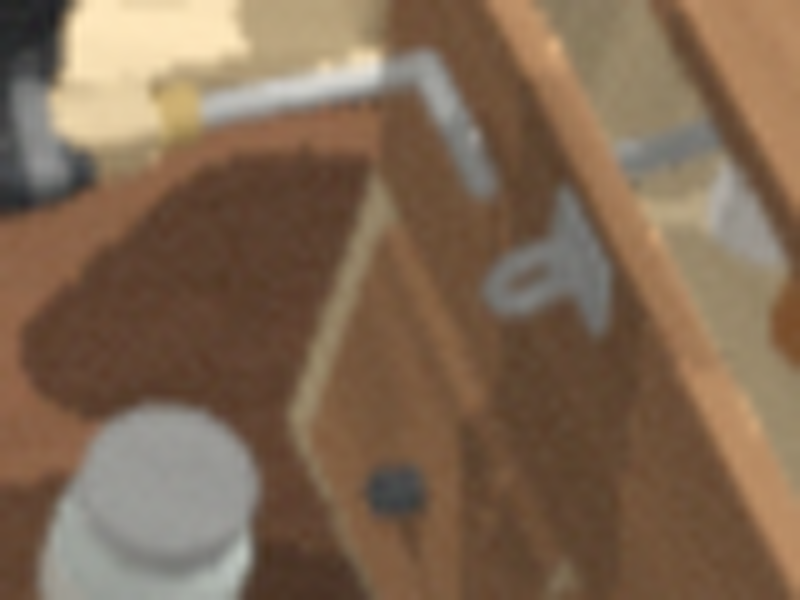

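Call:
send_rows([
  [[0.006,0,0,0],[0.006,0,0,0],[0.006,0,-0.0002,0],[0.005,0,-0.0002,0],[0.004,0,-0.0002,0],[0.003,0,-0.0002,0],[0,0,0,0],[0,0,0,0]],
])

```text
clock: 8.5
eef_pos: [0.5588, 0.0729, 0.2975]
tool_rot: [1.0, 0.001, -0.02, -0.004]
ft_force: [-0.1, -0.2, -0.6]
grip_width: 0.0192
```

```bash
python3 - <<'E'
from h import *
o,Rt,hm=hook()
d=Rt.T@(np.array([.599,.2138,.307])-hm);print('tool delta',d.round(4))
s=snap('scene')
b=cv2.resize(s['image'][160:220,350:430,::-1],(800,600),interpolation=cv2.INTER_CUBIC)
cv2.imwrite('pics/z5.png',b)
E
```

```text
t 8.5 a 0.11 F [-0.1 -0.2 -0.6] M [ 0.05 -0.03 -0.01] tcp [0.5588 0.0729 0.2975] hm [0.5829 0.2139 0.3061] w 0.0192
tool delta [ 0.016   0.0001 -0.0016]
```

View pics/z5.png

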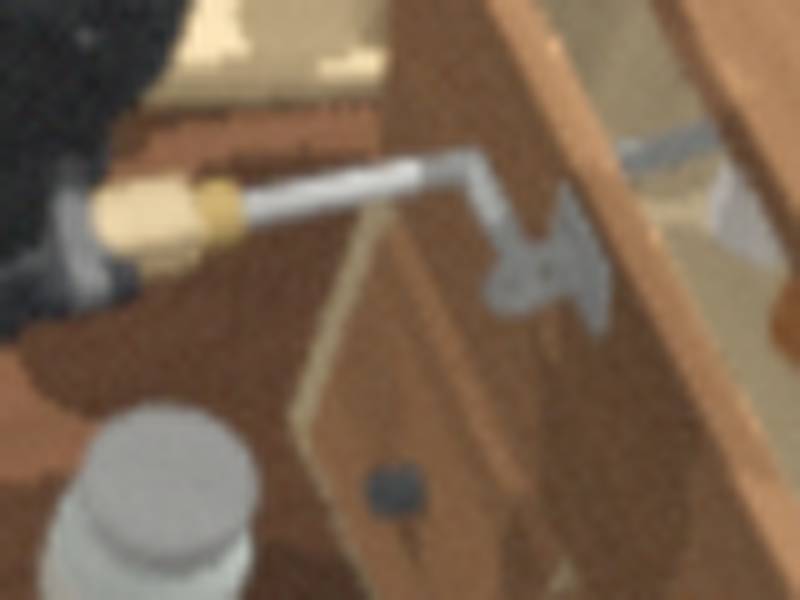

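Call:
send_rows([
  [[0.004,0,-0.0006,0],[0.004,0,-0.0006,0],[0.004,0,-0.0002,0],[0.003,0,-0.0002,0],[0.001,0,0,0],[0,0,0,0],[0,0,0,0],[0,0,0,0]],
])

```text
clock: 9.35
eef_pos: [0.576, 0.0729, 0.2988]
tool_rot: [1.0, 0.001, -0.02, -0.003]
ft_force: [-0.9, 0.2, -0.6]
grip_width: 0.0185
```

```bash
python3 - <<'E'
from h import *
o,Rt,hm=hook()
d=Rt.T@(np.array([.599,.2138,.307])-hm);print('tool delta',d.round(4))
s=snap('scene')
b=cv2.resize(s['image'][160:220,350:430,::-1],(800,600),interpolation=cv2.INTER_CUBIC)
cv2.imwrite('pics/z6.png',b)
E
```

```text
t 9.35 a 0.12 F [-0.9  0.2 -0.6] M [ 0.02 -0.08  0.  ] tcp [0.576  0.0729 0.2988] hm [0.6    0.2139 0.3073] w 0.0185
tool delta [-0.001   0.0001  0.0003]
```

View pics/z6.png

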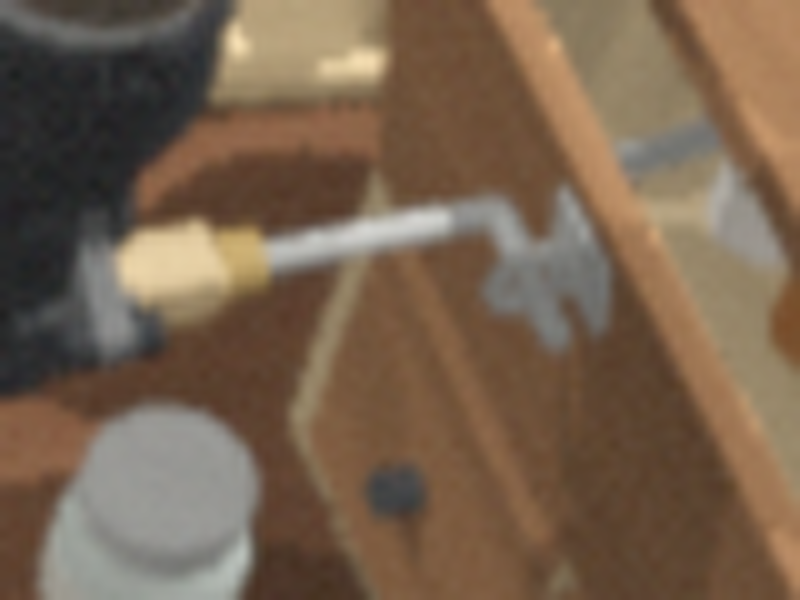

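```bash
cat >> h.py <<'E'
HC=np.array([.599,.270,.165]); RR=.1524
def arc(step,n=8,rr=RR,x=.5995):
    o,Rt,hm=hook()
    v=hm-HC; al=np.arctan2(-v[1],v[2]); r=np.hypot(v[1],v[2])
    print('phi',round(al-.1781,4),'r err mm',round((r-RR)*1000,2),'tilt',Rt[2,:2].round(3))
    steps=step if np.iterable(step) else [step]*n
    p=hm.copy()
    for k,s in enumerate(steps):
        al+=s/rr; f=min(1,(k+1)/3)
        rk=r+(rr-r)*f
        q=np.array([hm[0]+(x-hm[0])*f,HC[1]-rk*np.sin(al),HC[2]+rk*np.cos(al)])
        print((Rt.T@(q-p)).round(4).tolist()); p=q
E
python3 - <<'E'
from h import *
arc([.002,.002,.003,.003,.004,.004,.004,.004])
E
```

```text
t 9.4 a 0.12 F [-1.   0.5 -2.3] M [ 0.03 -0.11 -0.02] tcp [0.5759 0.0729 0.2988] hm [0.6    0.2139 0.3073] w 0.0191
phi 0.1973 r err mm 0.55 tilt [-0.04  -0.007]
[-0.0001, 0.0018, 0.0009]
[-0.0001, 0.0018, 0.0009]
[-0.0001, 0.0027, 0.0014]
[0.0, 0.0027, 0.0012]
[0.0001, 0.0036, 0.0017]
[0.0001, 0.0036, 0.0018]
[0.0001, 0.0035, 0.0019]
[0.0001, 0.0035, 0.002]
```

Call:
send_rows([
  [[0,0.0018,0.0009,0],[0,0.0018,0.0009,0],[0,0.0027,0.0014,0],[0,0.0027,0.0012,0],[0.0001,0.0036,0.0017,0],[0.0001,0.0036,0.0018,0],[0.0001,0.0035,0.0019,0],[0.0001,0.0035,0.002,0]],
])

```text
clock: 10.2
eef_pos: [0.5759, 0.0493, 0.2865]
tool_rot: [1.0, 0.002, -0.019, -0.005]
ft_force: [-0.3, 1.5, -1.0]
grip_width: 0.019
```

```bash
python3 - <<'E'
from h import *
arc(.004)
E
```

```text
t 10.2 a 0.2 F [-0.3  1.5 -1. ] M [ 0.31 -0.04  0.01] tcp [0.5759 0.0493 0.2865] hm [0.5998 0.1903 0.2954] w 0.019
phi 0.3703 r err mm 0.45 tilt [-0.039 -0.01 ]
[-0.0, 0.0033, 0.0022]
[-0.0, 0.0033, 0.0023]
[-0.0, 0.0032, 0.0024]
[0.0001, 0.0032, 0.0024]
[0.0001, 0.0032, 0.0024]
[0.0001, 0.0031, 0.0025]
[0.0001, 0.003, 0.0026]
[0.0001, 0.003, 0.0027]
```

Call:
send_rows([
  [[0,0.0033,0.0022,0],[0,0.0033,0.0023,0],[0,0.0032,0.0024,0],[0,0.0032,0.0024,0],[0.0001,0.0032,0.0024,0],[0.0001,0.0031,0.0025,0],[0.0001,0.003,0.0026,0],[0.0001,0.003,0.0027,0]],
])

```text
clock: 11.0
eef_pos: [0.5756, 0.0216, 0.2649]
tool_rot: [1.0, 0.001, -0.019, -0.005]
ft_force: [0.3, 1.5, -0.3]
grip_width: 0.0189
```

```bash
python3 - <<'E'
from h import *
arc(.004)
s=snap('scene')
cv2.imwrite('pics/z7.png',cv2.resize(s['image'][150:240,340:460,::-1],(800,600),interpolation=cv2.INTER_CUBIC))
S=cloud(s).reshape(-1,3)
for xr in ((.48,.57),(.63,.72)):
    m=(S[:,0]>xr[0])&(S[:,0]<xr[1])&(S[:,2]>.19)&(S[:,2]<.31)&(S[:,1]<.27)&(S[:,1]>.13)
    P=S[m];print(len(P))
    for i in range(8):
        if len(P)<10: break
        A=np.c_[P[:,2]-.165,np.ones(len(P))];k=np.linalg.lstsq(A,P[:,1],rcond=None)[0];r=P[:,1]-A@k;P=P[abs(r)<max(.003,2*r.std())]
    print(len(P),k,np.arctan(-k[0]))
E
```

```text
t 11.0 a 0.16 F [ 0.3  1.5 -0.3] M [ 0.32 -0.07 -0.01] tcp [0.5756 0.0216 0.2649] hm [0.5995 0.1626 0.2738] w 0.0189
phi 0.6008 r err mm 0.52 tilt [-0.039 -0.01 ]
[0.0001, 0.0027, 0.0029]
[0.0001, 0.0026, 0.003]
[0.0001, 0.0026, 0.0031]
[0.0001, 0.0026, 0.003]
[0.0001, 0.0025, 0.0031]
[0.0001, 0.0024, 0.0032]
[0.0001, 0.0024, 0.0032]
[0.0001, 0.0023, 0.0033]
273
191 [-0.66898132  0.27161851] 0.5896033474110169
347
239 [-0.66978787  0.27237419] 0.5901603272745465
```

View pics/z7.png

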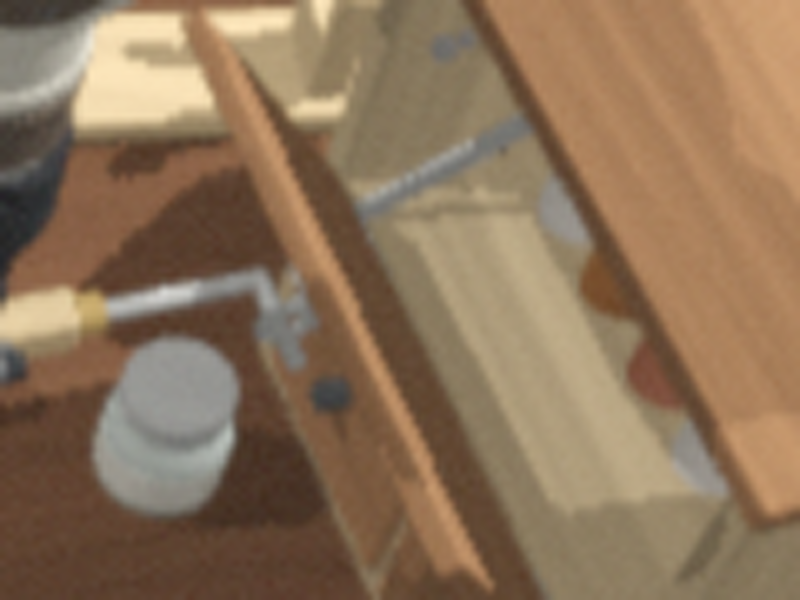

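Call:
send_rows([
  [[0.0001,0.0027,0.0029,0],[0.0001,0.0026,0.003,0],[0.0001,0.0026,0.0031,0],[0.0001,0.0026,0.003,0],[0.0001,0.0025,0.0031,0],[0.0001,0.0024,0.0032,0],[0.0001,0.0024,0.0032,0],[0.0001,0.0023,0.0033,0]],
])

```text
clock: 11.85
eef_pos: [0.5753, -0.0004, 0.2375]
tool_rot: [1.0, 0.001, -0.02, -0.005]
ft_force: [-0.0, -0.3, -1.0]
grip_width: 0.0186
```

```bash
python3 - <<'E'
from h import *
arc(.004)
E
```

```text
t 11.85 a 0.15 F [-0.  -0.3 -1. ] M [ 0.23 -0.1  -0.01] tcp [ 5.753e-01 -4.000e-04  2.375e-01] hm [0.5993 0.1406 0.2463] w 0.0186
phi 0.8315 r err mm 0.43 tilt [-0.039 -0.009]
[0.0002, 0.002, 0.0035]
[0.0002, 0.0019, 0.0035]
[0.0002, 0.0018, 0.0036]
[0.0001, 0.0018, 0.0035]
[0.0001, 0.0017, 0.0036]
[0.0001, 0.0017, 0.0036]
[0.0001, 0.0016, 0.0037]
[0.0001, 0.0015, 0.0037]
```

Call:
send_rows([
  [[0.0002,0.002,0.0035,0],[0.0002,0.0019,0.0035,0],[0.0001,0.0018,0.0036,0],[0.0001,0.0018,0.0035,0],[0.0001,0.0017,0.0036,0],[0.0001,0.0017,0.0036,0],[0.0001,0.0016,0.0037,0],[0.0001,0.0015,0.0037,0]],
])

```text
clock: 12.65
eef_pos: [0.5753, -0.0154, 0.2062]
tool_rot: [1.0, 0.001, -0.019, -0.005]
ft_force: [0.3, 0.5, -0.5]
grip_width: 0.019
```

```bash
python3 - <<'E'
from h import *
arc(.002)
s=snap('scene','s8.png')
cv2.imwrite('pics/z8.png',cv2.resize(s['image'][150:240,340:460,::-1],(800,600),interpolation=cv2.INTER_CUBIC))
S=cloud(s).reshape(-1,3)
E
```

```text
t 12.65 a 0.15 F [ 0.3  0.5 -0.5] M [ 0.27 -0.1  -0.02] tcp [ 0.5753 -0.0154  0.2062] hm [0.5993 0.1256 0.2151] w 0.019
phi 1.059 r err mm 0.47 tilt [-0.039 -0.009]
[0.0002, 0.0005, 0.0019]
[0.0002, 0.0005, 0.0019]
[0.0002, 0.0005, 0.0019]
[0.0001, 0.0006, 0.0019]
[0.0001, 0.0006, 0.0019]
[0.0001, 0.0005, 0.0019]
[0.0001, 0.0005, 0.0019]
[0.0001, 0.0005, 0.0019]
```

View pics/z8.png

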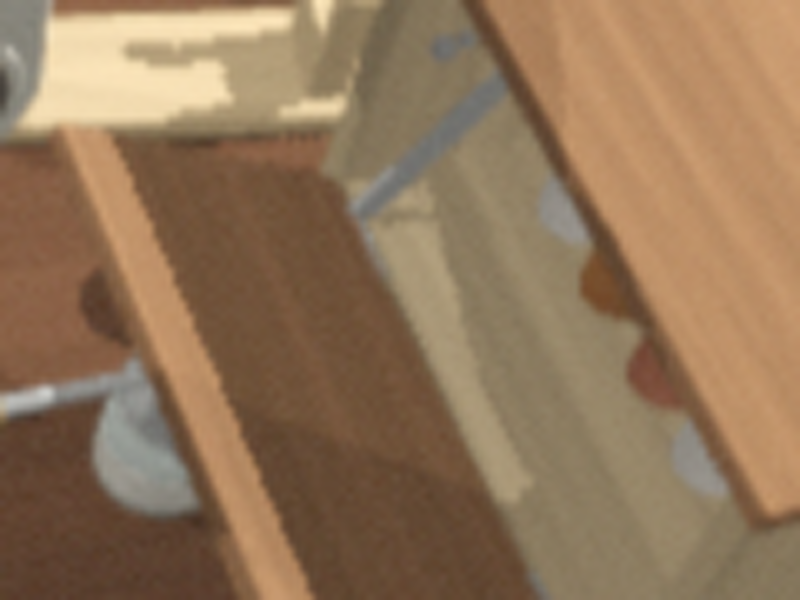

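Call:
send_rows([
  [[0.0002,0.0008,0.003,0],[0.0002,0.0007,0.003,0],[0.0001,0.0007,0.003,0],[0.0001,0.0006,0.0024,0],[0.0001,0.0005,0.0024,0],[0.0001,0.0005,0.0022,0],[0.0001,0.0005,0.002,0],[0.0001,0.0004,0.002,0]],
])

```text
clock: 13.5
eef_pos: [0.5751, -0.0207, 0.1839]
tool_rot: [1.0, 0.001, -0.02, -0.004]
ft_force: [0.5, 1.1, -1.1]
grip_width: 0.0188
```

```bash
cat >> h.py <<'E'
def flap(c):
    S=cloud(c).reshape(-1,3)
    m=(S[:,0]>.48)&(S[:,0]<.72)&(S[:,1]<.262)&(S[:,1]>.115)&(S[:,2]>.14)&(S[:,2]<.26)
    P=S[m]
    for i in range(8):
        A=np.c_[P[:,1]-.27,np.ones(len(P))];k=np.linalg.lstsq(A,P[:,2],rcond=None)[0];r=P[:,2]-A@k;P=P[abs(r)<max(.002,2*r.std())]
    print('flap inner: n',len(P),'phi',(np.pi/2-np.arctan(-k[0])).round(4),'z at y=.27',k[1].round(4))
E
python3 - <<'E'
from h import *
arc(.0015)
flap(snap('scene'))
E
```

```text
t 13.5 a 0.14 F [ 0.5  1.1 -1.1] M [ 0.2  -0.04  0.02] tcp [ 0.5751 -0.0207  0.1839] hm [0.5992 0.1203 0.1927] w 0.0188
phi 1.2098 r err mm -0.14 tilt [-0.04  -0.009]
[0.0002, 0.0003, 0.0015]
[0.0002, 0.0003, 0.0015]
[0.0002, 0.0003, 0.0015]
[0.0001, 0.0002, 0.0015]
[0.0001, 0.0002, 0.0015]
[0.0001, 0.0002, 0.0015]
[0.0001, 0.0002, 0.0015]
[0.0001, 0.0002, 0.0015]
flap inner: n 2565 phi 1.1991 z at y=.27 0.1663
```

Call:
send_rows([
  [[0.0002,0.0003,0.0015,0],[0.0001,0.0003,0.0015,0],[0.0001,0.0003,0.0015,0],[0.0001,0.0002,0.0015,0],[0.0001,0.0002,0.0015,0],[0.0001,0.0002,0.0015,0],[0.0001,0.0002,0.0015,0],[0.0001,0.0002,0.0015,0]],
])

```text
clock: 14.35
eef_pos: [0.5756, -0.0222, 0.1712]
tool_rot: [1.0, 0.001, -0.02, -0.005]
ft_force: [-1.5, 0.4, 1.4]
grip_width: 0.0188
```

```bash
python3 - <<'E'
from h import *
arc(.0015)
flap(snap('scene'))
E
```

```text
t 14.35 a 0.17 F [-1.5  0.4  1.4] M [0.64 0.16 0.18] tcp [ 0.5756 -0.0222  0.1712] hm [0.5995 0.1187 0.1802] w 0.0188
phi 1.2926 r err mm -0.38 tilt [-0.039 -0.01 ]
[0.0, 0.0003, 0.0015]
[0.0, 0.0003, 0.0015]
[0.0, 0.0003, 0.0015]
[0.0001, 0.0001, 0.0015]
[0.0001, 0.0001, 0.0015]
[0.0001, 0.0001, 0.0015]
[0.0001, 0.0001, 0.0015]
[0.0001, 0.0001, 0.0015]
flap inner: n 2751 phi 1.2732 z at y=.27 0.1663
```

Call:
send_rows([
  [[0,0.0002,0.0012,0],[0,0.0002,0.0012,0],[0,0.0002,0.0012,0],[0,0.0001,0.0012,0],[0,0,0,0],[0,0,0,0],[0,0,0,0],[0,0,0,0]],
])

```text
clock: 15.2
eef_pos: [0.576, -0.0224, 0.1679]
tool_rot: [1.0, 0.002, -0.018, -0.006]
ft_force: [-1.4, 0.6, 3.4]
grip_width: 0.019
```

```bash
python3 - <<'E'
from h import *
arc(.0015)
flap(snap('scene'))
E
```

```text
t 15.2 a 0.21 F [-1.4  0.6  3.4] M [0.78 0.12 0.22] tcp [ 0.576  -0.0224  0.1679] hm [0.5998 0.1185 0.1772] w 0.019
phi 1.3126 r err mm -0.45 tilt [-0.036 -0.012]
[-0.0001, 0.0003, 0.0015]
[-0.0001, 0.0003, 0.0015]
[-0.0001, 0.0002, 0.0015]
[0.0001, 0.0001, 0.0015]
[0.0001, 0.0001, 0.0015]
[0.0001, 0.0001, 0.0015]
[0.0001, 0.0, 0.0015]
[0.0001, 0.0, 0.0015]
flap inner: n 2695 phi 1.2825 z at y=.27 0.1662
```

Call:
send_rows([
  [[0,0.0001,0.001,0],[0,0.0001,0.001,0],[0,0.0001,0.001,0],[0,0,0.001,0],[0,0,0,0],[0,0,0,0],[0,0,0,0],[0,0,0,0]],
])

```text
clock: 16.05
eef_pos: [0.576, -0.0226, 0.1637]
tool_rot: [1.0, 0.002, -0.018, -0.006]
ft_force: [-1.3, 0.4, 3.2]
grip_width: 0.0188
```

```bash
python3 - <<'E'
from h import *
arc(.0015)
flap(snap('scene'))
E
```

```text
t 16.05 a 0.21 F [-1.3  0.4  3.2] M [0.81 0.1  0.18] tcp [ 0.576  -0.0226  0.1637] hm [0.5999 0.1184 0.173 ] w 0.0188
phi 1.3397 r err mm -0.61 tilt [-0.036 -0.012]
[-0.0001, 0.0003, 0.0015]
[-0.0001, 0.0003, 0.0015]
[-0.0001, 0.0003, 0.0015]
[0.0001, 0.0, 0.0015]
[0.0001, 0.0, 0.0015]
[0.0001, 0.0, 0.0015]
[0.0001, 0.0, 0.0015]
[0.0001, -0.0, 0.0015]
flap inner: n 2743 phi 1.2851 z at y=.27 0.1663
```

Call:
send_rows([
  [[0,-0.0001,0.0015,0],[0,-0.0001,0.0015,0],[0,-0.0002,0.0015,0],[0,-0.0002,0.0015,0],[0,-0.0002,0.0015,0],[0,-0.0002,0.0015,0],[0,-0.0003,0.0015,0],[0,-0.0003,0.0015,0]],
])

```text
clock: 16.9
eef_pos: [0.5754, -0.0219, 0.1503]
tool_rot: [1.0, 0.001, -0.018, -0.005]
ft_force: [-1.1, -1.4, 3.1]
grip_width: 0.0191
```

```bash
cat >> h.py <<'E'
def pitch(ph,lead=.014):
    o,Rt,hm=hook(); al=ph+.1781+lead
    e=np.array([HC[1]-RR*np.sin(al),HC[2]+RR*np.cos(al)]); g=o['eef_pos'][1:]+np.array([0,.0085])
    d=e-g; th=np.arctan2(d[1],d[0]); print('pitch deg',np.degrees(th).round(2),'dist',np.linalg.norm(d).round(4),'hook yz',e.round(4))
    Fz=o['ft_force'][2]+1.5; Fy=o['ft_force'][1]; print('F est: ft',np.hypot(Fz,Fy).round(2),' moment/arm',(o['ft_torque'][0]-.02)/d[0])
E
python3 - <<'E'
from h import *
c=snap('scene','s9.png');flap(c)
pitch(1.2851)
E
```

```text
flap inner: n 2787 phi 1.2853 z at y=.27 0.1663
t 16.95 a 0.15 F [-0.5 -0.9  2.5] M [0.46 0.06 0.15] tcp [ 0.5753 -0.0218  0.1501] hm [0.5993 0.1191 0.1591] w 0.0193
pitch deg 8.4 dist 0.1416 hook yz [0.1183 0.1792]
F est: ft 4.09  moment/arm 3.1047701003521833
```

View pics/s9.png

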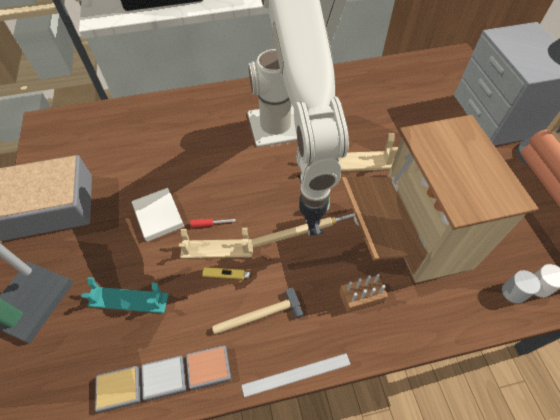

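Call:
send_rows([
  [[0,0.0005,0.0015,0],[0,0,0.002,0],[0,0,0.002,0],[0,0,0.002,0],[0,0,0.002,0],[0,0,0.002,0],[0,0,0.002,0],[0,0,0.0015,0]],
])

```text
clock: 17.75
eef_pos: [0.5752, -0.0202, 0.1343]
tool_rot: [1.0, 0.002, -0.018, -0.007]
ft_force: [-0.9, 0.4, 4.7]
grip_width: 0.0191
```

```bash
python3 - <<'E'
from h import *
c=snap('scene');flap(c)
pitch(1.2853)
E
```

```text
flap inner: n 2735 phi 1.3 z at y=.27 0.1662
t 17.8 a 0.25 F [-0.7  0.6  3.5] M [0.73 0.02 0.13] tcp [ 0.5751 -0.0203  0.1341] hm [0.5988 0.1206 0.1436] w 0.0189
pitch deg 14.8 dist 0.1434 hook yz [0.1183 0.1792]
F est: ft 5.02  moment/arm 5.115163982494457
```

Call:
send_rows([
  [[0,0.0003,0.002,0],[0,0.0003,0.002,0],[0,0.0003,0.002,0],[0,0.0003,0.002,0],[0,0.0002,0.002,0],[0,0.0002,0.002,0],[0,0.0002,0.002,0],[0,0.0002,0.0015,0]],
])

```text
clock: 18.6
eef_pos: [0.5752, -0.0204, 0.1176]
tool_rot: [1.0, 0.003, -0.017, -0.008]
ft_force: [-0.0, 4.3, 4.4]
grip_width: 0.0186
```

```bash
python3 - <<'E'
from h import *
c=snap('scene','s10.png');flap(c)
pitch(1.30)
E
```

```text
flap inner: n 2848 phi 1.3698 z at y=.27 0.1664
t 18.65 a 0.32 F [-0.7  3.5  5.3] M [ 1.46 -0.04  0.11] tcp [ 0.5751 -0.0204  0.1174] hm [0.5987 0.1206 0.1274] w 0.0189
pitch deg 20.27 dist 0.1476 hook yz [0.1181 0.177 ]
F est: ft 7.64  moment/arm 10.374742663579783
```

Call:
send_rows([
  [[0,-0.0015,-0.001,0],[0,-0.0015,-0.001,0],[0,-0.0005,-0.001,0],[0,0,-0.001,0],[0,0,0,0],[0,0,0,0],[0,0,0,0],[0,0,0,0]],
])

```text
clock: 19.45
eef_pos: [0.5745, -0.0201, 0.1199]
tool_rot: [1.0, 0.001, -0.019, -0.005]
ft_force: [0.0, 0.6, 0.7]
grip_width: 0.0189
```

```bash
python3 - <<'E'
from h import *
c=snap('scene','s11.png');flap(c)
pitch(1.37,0)
cv2.imwrite('pics/z11.png',cv2.resize(c['image'][170:260,290:410,::-1],(800,600),interpolation=cv2.INTER_CUBIC))
E
```

```text
flap inner: n 2808 phi 1.3667 z at y=.27 0.1661
t 19.5 a 0.12 F [0.1 1.7 0.5] M [ 0.49 -0.13 -0.02] tcp [ 0.5745 -0.0201  0.1199] hm [0.5986 0.1208 0.1288] w 0.0189
pitch deg 16.22 dist 0.1435 hook yz [0.1176 0.1685]
F est: ft 2.62  moment/arm 3.437705529527679
```

View pics/z11.png

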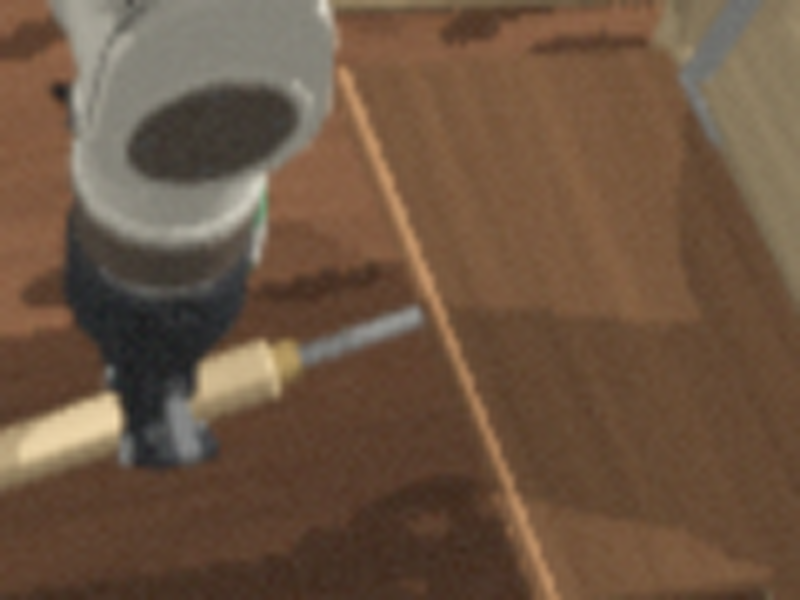

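Call:
send_rows([
  [[0,-0.001,-0.001,0],[0,-0.001,-0.001,0],[0,0,-0.001,0],[0,0,0,0],[0,0,0,0],[0,0,0,0],[0,0,0,0],[0,0,0,0]],
])

```text
clock: 20.3
eef_pos: [0.5733, -0.0191, 0.1216]
tool_rot: [1.0, 0.001, -0.02, -0.003]
ft_force: [-1.2, 0.7, -1.4]
grip_width: 0.0193
```

```bash
python3 - <<'E'
from h import *
c=snap('scene');flap(c)
pitch(1.367,0)
E
```

```text
flap inner: n 2796 phi 1.3642 z at y=.27 0.166
t 20.35 a 0.07 F [ 0.5 -0.7 -1.6] M [ 0.12 -0.04 -0.05] tcp [ 0.5734 -0.0191  0.1217] hm [0.5976 0.1218 0.1301] w 0.0186
pitch deg 15.82 dist 0.1422 hook yz [0.1177 0.1689]
F est: ft 0.66  moment/arm 0.7121643256183685
```

Call:
send_rows([
  [[0,0,-0.001,0],[-0.003,0,-0.0005,0],[-0.006,0,0.0002,0],[-0.007,0,0.0003,0],[-0.007,0,0.0003,0],[-0.006,0,0.0002,0],[-0.004,0,0.0002,0],[0,0,0,0]],
])

```text
clock: 21.15
eef_pos: [0.5359, -0.0193, 0.1232]
tool_rot: [1.0, 0.001, -0.022, -0.003]
ft_force: [0.0, -0.8, -1.2]
grip_width: 0.0193
```

```bash
python3 - <<'E'
from h import *
c=snap('scene','s12.png');flap(c)
pitch(1.367,0)
cv2.imwrite('pics/z12.png',cv2.resize(c['image'][170:260,290:410,::-1],(800,600),interpolation=cv2.INTER_CUBIC))
E
```

```text
flap inner: n 2839 phi 1.3628 z at y=.27 0.1659
t 21.2 a 0.08 F [-0.5 -0.1 -0.9] M [ 0.05 -0.03 -0.05] tcp [ 0.5363 -0.0193  0.1233] hm [0.5605 0.1217 0.1316] w 0.019
pitch deg 15.18 dist 0.1419 hook yz [0.1177 0.1689]
F est: ft 0.66  moment/arm 0.2167563460570155
```

View pics/z12.png

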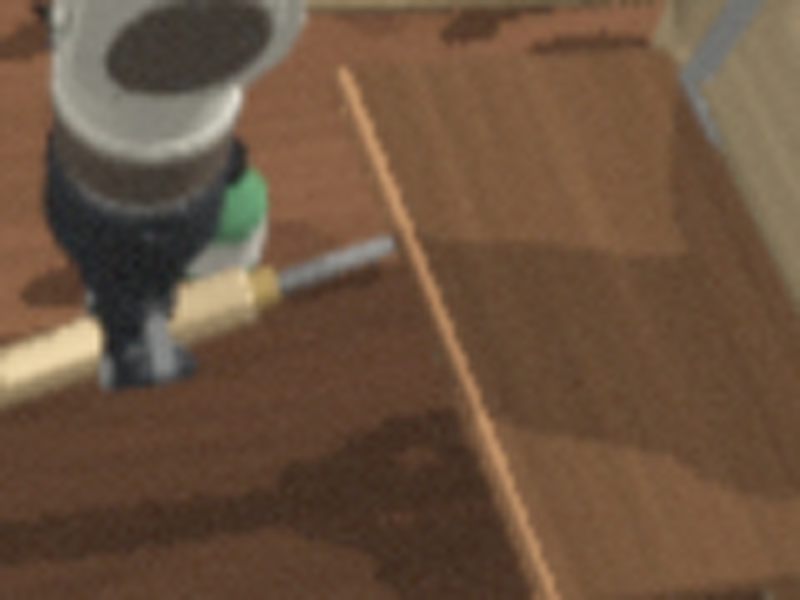

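```bash
python3 - <<'E'
from h import *
t=load('top')
for r in plan([.525,-.10,.15],-4,8): print(*r)
E
```

```text
t 21.2 pos [ 0.5363 -0.0193  0.1233] a 0.08 F [-0.54 -0.12 -0.85] M [ 0.05  -0.028 -0.051] w 0.019 delta [-0.0113 -0.0807  0.0267]
-0.0016 0.0101 -0.0033 0.51
-0.0015 0.0101 -0.0033 0.51
-0.0014 0.0101 -0.0033 0.51
-0.0013 0.0101 -0.0034 0.51
-0.0012 0.0101 -0.0034 0.51
-0.0011 0.0101 -0.0034 0.51
-0.001 0.0101 -0.0034 0.51
-0.0009 0.0101 -0.0034 0.51
```

Call:
send_rows([
  [[-0.004,0.004,0,0],[-0.004,0.01,0,0],[-0.002,0.014,0,0],[0,0.014,-0.001,0],[0,0.014,-0.004,0.5],[0,0.014,-0.008,0.8],[0,0.014,-0.01,0.9],[0,0.01,-0.01,0.9]],
])

```text
clock: 22.0
eef_pos: [0.5258, -0.1206, 0.1574]
tool_rot: [0.999, -0.028, -0.022, -0.004]
ft_force: [0.8, 0.5, -1.3]
grip_width: 0.0191
```

```bash
python3 - <<'E'
from h import *
flap(snap('scene'))
for r in plan([.5145,-.2486,.19],-11.83,8): print(*r)
E
```

```text
flap inner: n 2787 phi 1.3646 z at y=.27 0.1662
t 22.05 pos [ 0.527  -0.1223  0.1594] a -3.36 F [ 1.32 -0.53  0.83] M [-0.136 -0.163  0.01 ] w 0.0191 delta [-0.0125 -0.1263  0.0306]
-0.0008 0.0158 -0.0039 1.06
-0.0005 0.0158 -0.0039 1.06
-0.0002 0.0159 -0.0039 1.06
0.0001 0.0159 -0.0039 1.06
0.0004 0.0158 -0.0039 1.06
0.0007 0.0158 -0.0039 1.06
0.001 0.0158 -0.0039 1.06
0.0013 0.0158 -0.004 1.06
```

Call:
send_rows([
  [[-0.0008,0.0158,-0.004,1.06],[-0.0005,0.0158,-0.004,1.06],[-0.0002,0.0158,-0.004,1.06],[0,0.0158,-0.004,1.06],[0.0004,0.0158,-0.004,1.06],[0.0007,0.0158,-0.004,1.06],[0.001,0.013,-0.003,1.06],[0.001,0.006,-0.002,1.06]],
])

```text
clock: 22.85
eef_pos: [0.5162, -0.2449, 0.1921]
tool_rot: [0.994, -0.109, -0.019, -0.002]
ft_force: [-0.1, -0.7, -2.0]
grip_width: 0.0192
```

Call:
send_rows([
  [[0,0,0,0],[0,0,0,0],[0,0,0,0],[0,0,0,0],[0,0,0,0],[0,0,0,0],[0,0,0,0],[0,0,0,0]],
])

```text
clock: 23.65
eef_pos: [0.5163, -0.2432, 0.1914]
tool_rot: [0.994, -0.108, -0.02, -0.002]
ft_force: [0.2, -0.1, -1.6]
grip_width: 0.0191
```

```bash
python3 - <<'E'
from h import *
o,Rt,a=st();print(Rt.round(3));p=o['eef_pos']
w=snap('wrist','w13.png')
for r in plan([.5145,-.2486,.13],-11.83,1): print(*r)
X=cloud(w)
for v in (10,40,80,105,140,180,220,300): 
    for_u=X[v,279]; print('w',v,((Rt.T@(for_u-p))*1000).round(1),for_u.round(4))
E
```

```text
[[ 0.976 -0.215 -0.038]
 [-0.215 -0.977  0.009]
 [-0.039 -0.001 -0.999]]
t 23.7 pos [ 0.5162 -0.2432  0.1914] a -12.42 F [ 0.35 -0.44 -1.76] M [ 0.087 -0.002  0.007] w 0.0192 delta [-0.0017 -0.0054 -0.0614]
0.0019 0.0056 0.0613 -0.59
w 10 [  0.2 -93.2 -36.3] [ 0.5379 -0.1526  0.2277]
w 40 [  0.2 -86.7 -34.4] [ 0.5364 -0.1589  0.2258]
w 80 [  0.2 -77.1 -31.8] [ 0.5342 -0.1682  0.2232]
w 105 [  0.2 -70.7 -32.6] [ 0.5329 -0.1745  0.224 ]
w 140 [  0.2 -61.4 -33.7] [ 0.5309 -0.1836  0.2251]
w 180 [  0.2 -49.6 -31.7] [ 0.5283 -0.195   0.2231]
w 220 [  0.2 -35.9 -27.6] [ 0.5252 -0.2085  0.219 ]
w 300 [  0.2  -1.2 -17.9] [ 0.5174 -0.2422  0.2093]
```

View pics/w13.png

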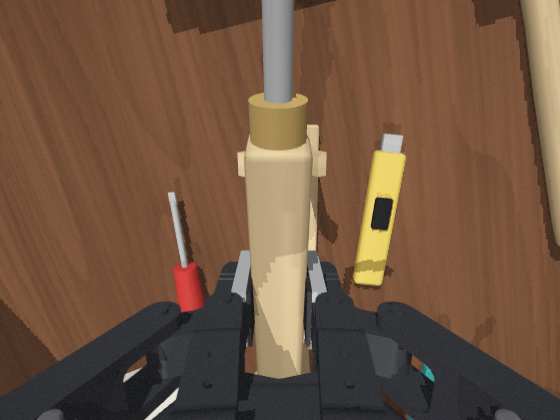

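Call:
send_rows([
  [[0.001,0.003,0.008,-0.3],[0.001,0.002,0.01,-0.3],[0,0,0.01,0],[0,0,0.01,0],[0,0,0.006,0],[0,0,0.002,0],[0,0,0,0],[0,0,0,0]],
])

```text
clock: 24.5
eef_pos: [0.5141, -0.2483, 0.1394]
tool_rot: [0.994, -0.103, -0.021, -0.003]
ft_force: [-0.2, -0.2, -1.6]
grip_width: 0.019
```

```bash
python3 - <<'E'
from h import *
for r in plan([.5145,-.2486,.10],-11.83,1): print(*r)
t=snap('top','t14.png');s=snap('scene','s14.png')
a=cv2.resize(t['image'][185:260,290:390,::-1],(400,300),interpolation=cv2.INTER_CUBIC)
b=cv2.resize(s['image'][185:275,165:285,::-1],(400,300),interpolation=cv2.INTER_CUBIC)
cv2.imwrite('pics/z14.png',np.hstack([a,b]))
E
```

```text
t 24.5 pos [ 0.5141 -0.2483  0.1394] a -11.79 F [-0.24 -0.17 -1.61] M [-0.042 -0.12  -0.03 ] w 0.019 delta [ 0.0004 -0.0003 -0.0394]
0.0021 0.0003 0.0393 0.04
```

View pics/z14.png

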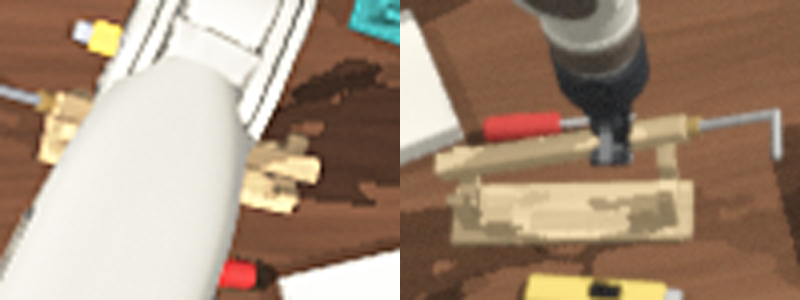

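Call:
send_rows([
  [[0.0003,0,0.006,0],[0.0003,0,0.007,0],[0.0003,0,0.007,0],[0.0003,0,0.007,0],[0.0002,0,0.005,0],[0.0002,0,0.004,0],[0,0,0.002,0],[0,0,0,0]],
])

```text
clock: 25.4
eef_pos: [0.5146, -0.2484, 0.0985]
tool_rot: [0.995, -0.103, -0.021, -0.003]
ft_force: [1.0, 0.3, -1.2]
grip_width: 0.0191
```

```bash
python3 - <<'E'
from h import *
for r in plan([.5145,-.2486,.07],-11.83,1): print(*r)
s=snap('scene','s15.png')
b=cv2.resize(s['image'][185:275,165:285,::-1],(800,600),interpolation=cv2.INTER_CUBIC)
cv2.imwrite('pics/z15.png',b)
E
```

```text
t 25.4 pos [ 0.5146 -0.2484  0.0985] a -11.78 F [ 0.97  0.29 -1.21] M [ 0.079 -0.089  0.008] w 0.0191 delta [-0.0001 -0.0002 -0.0285]
0.0011 0.0003 0.0285 0.05
```

View pics/z15.png

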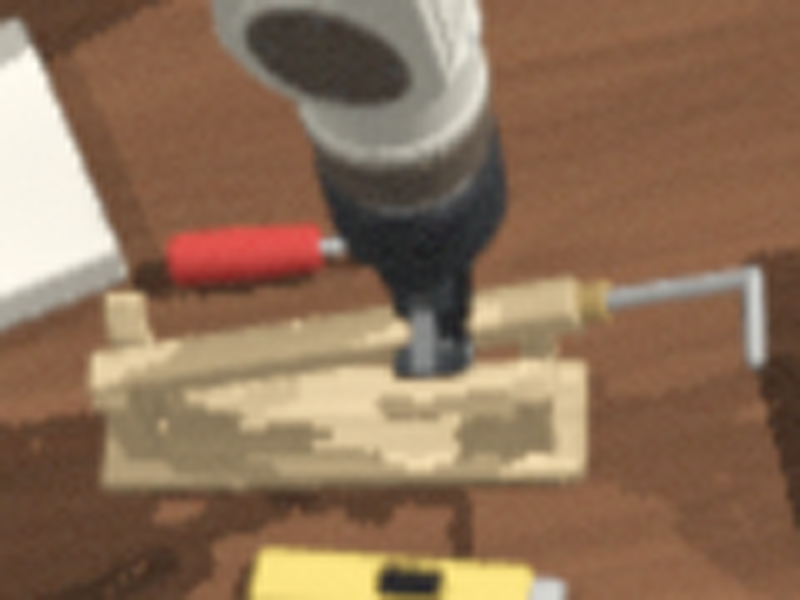

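Call:
send_rows([
  [[0.0001,0,0.003,0],[0.0001,0,0.003,0],[0.0001,0,0.003,0],[0.0001,0,0.003,0],[0.0001,0,0.003,0],[0.0001,0,0.003,0],[0.0001,0,0.003,0],[0.0001,0,0.003,0]],
])

```text
clock: 26.25
eef_pos: [0.5172, -0.2494, 0.0772]
tool_rot: [0.995, -0.103, -0.017, -0.001]
ft_force: [-1.0, 2.2, 3.5]
grip_width: 0.019
```

```bash
python3 - <<'E'
from h import *
for r in plan([.5145,-.2486,.048],-11.83,1): print(*r)
E
```

```text
t 26.25 pos [ 0.5172 -0.2494  0.0772] a -11.78 F [-0.96  2.23  3.48] M [-0.274  0.183 -0.122] w 0.019 delta [-0.0027  0.0008 -0.0292]
-0.0018 -0.0003 0.0293 0.05
```

Call:
send_rows([
  [[-0.0006,0,0.003,0],[-0.0006,0,0.003,0],[-0.0005,0,0.003,0],[-0.0003,0,0.003,0],[-0.0001,0,0.003,0],[0,0,0.003,0],[0,0,0.003,0],[0,0,0.002,0]],
])

```text
clock: 27.05
eef_pos: [0.5153, -0.2483, 0.0522]
tool_rot: [0.995, -0.102, -0.016, -0.001]
ft_force: [0.5, 2.9, 1.8]
grip_width: 0.0188
```

```bash
python3 - <<'E'
from h import *
for r in plan([.5145,-.2486,.048],-11.83,1): print(*r)
w=snap('wrist','w16.png')
o,Rt,a=st();p=o['eef_pos'];X=cloud(w)
for v in (10,80,140,220,300): print(v,((Rt.T@(X[v,279]-p))*1000).round(1),X[v,279].round(4))
s=snap('scene','s16.png')
cv2.imwrite('pics/z16.png',np.hstack([cv2.resize(s['image'][185:275,165:285,::-1],(400,300)),cv2.resize(w['image'][...,::-1],(400,300))]))
E
```

```text
t 27.05 pos [ 0.5153 -0.2483  0.0522] a -11.67 F [0.51 2.93 1.76] M [-0.13  -0.056  0.031] w 0.0188 delta [-0.0008 -0.0003 -0.0042]
-0.0006 0.0005 0.0043 0.16
10 [  0.3 -97.9 -13.9] [ 0.5357 -0.1525  0.0658]
80 [  0.3 -77.9 -12.9] [ 0.5316 -0.1721  0.0648]
140 [  0.3 -59.7 -20. ] [ 0.5282 -0.1899  0.0719]
220 [  0.3 -32.4 -18.3] [ 0.5226 -0.2166  0.0702]
300 [  0.3  -0.9 -17.8] [ 0.5162 -0.2475  0.0697]
```

View pics/z16.png

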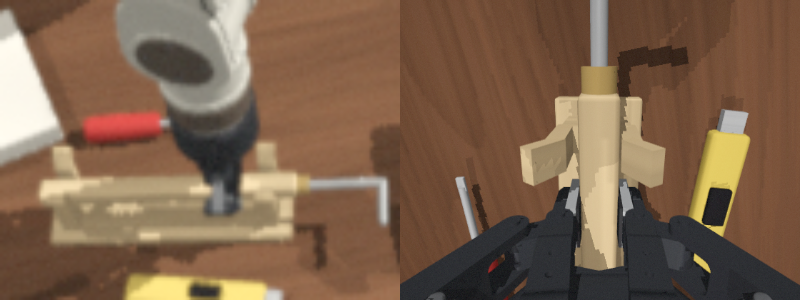

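Call:
send_rows([
  [[0,0,0.0015,0],[0,0,0.0015,0],[0,0,0.001,0],[0,0,0.001,0],[0,0,0,0],[0,0,0,0],[0,0,0,0],[0,0,0,0]],
])

```text
clock: 27.95
eef_pos: [0.5153, -0.2481, 0.0485]
tool_rot: [0.995, -0.102, -0.015, -0.002]
ft_force: [1.3, 2.9, 2.7]
grip_width: 0.0191
```

```bash
python3 - <<'E'
from h import *
for r in plan([.5145,-.2486,.048],-11.83,1): print(*r)
w=snap('wrist');X=cloud(w)
for v in (140,220,300): print(v,X[v,279].round(4))
E
```

```text
t 27.95 pos [ 0.5153 -0.2481  0.0485] a -11.67 F [1.32 2.85 2.7 ] M [-0.064 -0.049  0.02 ] w 0.0191 delta [-0.0008 -0.0005 -0.0005]
-0.0007 0.0007 0.0005 0.16
140 [ 0.528  -0.1901  0.065 ]
220 [ 0.5226 -0.2165  0.0663]
300 [ 0.5161 -0.2477  0.0653]
```

Call:
send_rows([
  [[0,0,0,0],[0,0,0,0],[0,0,0,0],[0,0,0,0],[0,0,0,0],[0,0,0,0],[0,0,0,0],[0,0,0,0]],
], hand=-1)

```text
clock: 28.8
eef_pos: [0.5129, -0.2487, 0.0461]
tool_rot: [0.995, -0.103, -0.018, -0.002]
ft_force: [-0.3, -0.2, 0.5]
grip_width: 0.0856
```

Call:
send_rows([
  [[0,0,-0.006,0],[0,0,-0.012,0],[0,0,-0.02,0],[0,0,-0.02,0],[0,0,-0.02,0],[0,0,-0.02,0],[0,0,-0.02,0],[0,0,-0.01,0]],
])

```text
clock: 29.6
eef_pos: [0.5175, -0.2493, 0.184]
tool_rot: [0.995, -0.103, -0.017, -0.002]
ft_force: [-0.4, 0.4, 0.1]
grip_width: 0.0857
```

```bash
python3 - <<'E'
from h import *
for r in plan([.35,-.42,.25],-11.83,8): print(*r)
w=snap('wrist','w17.png');s=snap('scene','s17.png');flap(s);X=cloud(w);Y=X.reshape(-1,3)
m=((Y[:,2]>.059)&(Y[:,2]<.070)&(Y[:,1]<-.18)).reshape(X.shape[:2])
n,l,st_,_=cv2.connectedComponentsWithStats(m.astype(np.uint8));k=1+st_[1:,4].argmax();P=X[l==k];print(np.median(P[:,2]))
r=cv2.minAreaRect((P[:,:2]*1000).astype(np.float32));print(r)
for v in (60,100,140,200,240,300): print(v,X[v,279].round(4))
E
```

```text
t 29.6 pos [ 0.5175 -0.2493  0.184 ] a -11.79 F [-0.37  0.38  0.1 ] M [-0.007 -0.035 -0.072] w 0.0857 delta [-0.1675 -0.1707  0.066 ]
-0.0164 0.0252 -0.0077 0.01
-0.0164 0.0252 -0.0077 0.01
-0.0164 0.0252 -0.0077 0.01
-0.0164 0.0252 -0.0077 0.01
-0.0164 0.0252 -0.0077 0.01
-0.0164 0.0252 -0.0077 0.01
-0.0164 0.0252 -0.0077 0.01
-0.0164 0.0252 -0.0077 0.01
flap inner: n 2744 phi 1.3635 z at y=.27 0.166
0.0655918919920431
((505.5646667480469, -293.7882080078125), (234.69412231445312, 20.089231491088867), 78.3065185546875)
60 [ 0.533  -0.1543  0.0587]
100 [ 0.5278 -0.1799  0.0633]
140 [ 0.5224 -0.2063  0.0656]
200 [ 0.5135 -0.2491  0.066 ]
240 [ 0.5071 -0.28    0.0663]
300 [ 0.4965 -0.3309  0.0665]
```

View pics/w17.png

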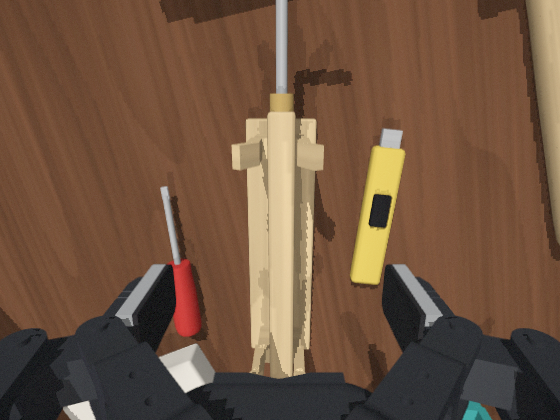

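View pics/s17.png

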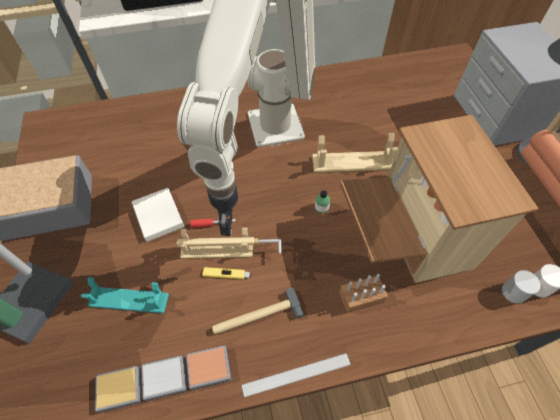

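```bash
python3 - <<'E'
from h import *
w=load('wrist');print(onz(w,282,94,.059).round(4),'before .5286 -.1764')
o=bot.get_obs();print(o['clock'],np.abs(o['joint_vel']).max())
order.job_done()
E
```

```text
[ 0.5306 -0.1764  0.059 ] before .5286 -.1764
29.7 0.05576271948835269
the job is handed in; nothing more can be done
```

I opened the flap with the hook pole, unhooked the pole and laid it back in both forks of its rack. The job was handed in at about 29.7 s.

**Opening the flap:** The flap started ajar at about 0.20 rad. The pin went through the eye, and the flap followed it down the arc at low load, about 2 N. At the catch (about 1.285 rad) the pole slipped in the jaws by roughly 15° at about 5 N. I kept drawing it down and the flap snapped through to about 1.365 rad.

**Load on the eye:** Readings at the ends of the moves stayed at about 7.6 N or less by the wrist force. One estimate from the wrist moment gave 10.4 N just after the snap. That figure disagrees with the force reading, and the moment may include leverage from the sideways pull. I took readings only between moves, so a short peak during the snap could have been missed.

**Last checks:**
- **Flap:** It read 1.363 to 1.365 rad in four pictures after the pull was released, so it is held. I judged it home from the size of the snap and the firm resistance afterwards; I did not test it again.
- **Pole:** Lowering it into the rack levelled it. Its top is at 66 mm, as before. It lies within about 2 mm and 0.2° of where it was.
- **Bystanders:** In the last picture the awl, knife, dye bottle, hammer and stamp block look undisturbed. The glue jar is hidden under the open flap in that picture, so I could not check it at the end.
- **Robot:** The gripper is open, about 0.1 m above the rack, touching nothing.

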